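# Fold the prop and ease the showcase lid down on a finger

## Robot

A 6-joint arm with a two-finger parallel gripper is mounted at the origin on a cart in front of the work surface, level with it; the furniture and walls round the work are solid. World frame = base frame: x ahead of the robot, y to its left, z up, the work surface at z = 0. Lengths are in mm, angles in rad, forces in N, time in s.
With the tool pointing down it reaches from about 325 to 850 mm from the base axis. Payload 15.5 kg.
Tool frame: the origin (TCP) lies midway between the tips of the shut fingers; the grasp point (between the pads) lies 19 mm behind it; y points along the fingers, z is the direction in which the jaws open and shut, and the axes are right-handed (so a half turn about y gives the same grasp; the last joint's range is limited). The gripper opens to 91 mm and grips with 3 to 60 N. Pads are 32 mm wide; open, the fingers measure 118 mm over their backs; the gripper's body (76 mm by 178 mm) begins 60 mm behind the grasp point.
Start: joints at [-1.329, 0.494, 1.345, -0, 1.302, -0.096], TCP at [206.544, -589.886, 213.915] pointing down, gripper open.
Joint ranges: [-2.91, 2.91], [-0.82, 2.16], [0.22, 2.67], [-1.22, 4.37], [0.12, 2.79], [-3.08, 3.08]. Speed limits (rad/s): [1.89, 1.89, 2.57, 3.01, 3.01, 3.01].

## Interface

Orientations are given as a rotation vector (axis times angle).
In Python, from plant import * gives the robot as it stands. The module is installed in compiled form; this text tells all that it offers.
- The arm moves only by the tool arm_command, never from a script. Its argument "series" is a list of rows, each a list of 3 entries, a list of its own where there are three numbers: the opening, from 0 (shut) to 1 (fully open), then the shift along the world's x, y, z in mm, then the turn about the world's z in rad. A call has 1 to 10 rows; each row is the pose to reach, as a shift and turn from the pose commanded when the call began; what a row does not reach only later rows make up. A row lasts 1/8 s, in which the tool goes at most 62.5 mm and 10.7 degrees, less where a joint would pass 70% of its speed; a pose out of reach is approached as far as the arm can. A call with a gripper value outside its range is refused whole. The fingers move at their own pace and stop on an object; the grip force is fixed at half the most. Time passes only in rows, so rows that repeat a pose let the fingers close. It gives the time, the measured TCP pose, the force and the opening at its end, in the units of the state.
- observe(): the state, without advancing time (a new reading comes with each control period).
- snapshot(name): name is "scene" or "top" or "wrist"; returns the picture (400x640x3 uint8, red, green, blue); there is no depth.
- get_calibration(name): a dict with "vfov" (degrees; the focal length in pixels is half the picture's height over the tangent of half this angle, whatever the lens; pixels are square), "cx", "cy" (the principal point, pixels), "R" (3x3) and "t" (3): a world point X has camera coordinates R X + t. Camera axes: x right, y down, z forward; pixel columns grow to the right and rows downward; lengths in mm; the calibration is good to about 2 mm. A picture is of the moment at which its call begins: read the wrist's pose just before it. get_calibration takes no time and is no camera call; for the wrist camera it gives the pose at the moment of the call.
- job_done(): hands the job in, once; it reports no verdict.
The state is a dict: "time_s": time; "qpos": joint angles; "joint_vel": joint speeds; "tau": joint torques, N m; "eef_pos": TCP position; "tool_rot": TCP orientation; "wrist_force": force on the tool from outside, world axes, zero at the start; "moment": the same for the moment, N m; "opening": opening from 0.0 (shut) to 1.0 (fully open).
Only numpy, scipy, OpenCV 4.12 (cv2) and the standard library are available. Lean on these libraries where they do the work, as an engineer would, in place of code of your own. Each camera call takes 0.05 s, during which the arm holds its last target.

## Task

Close the small glazed showcase: slip a finger under the overhanging front rail of its propped-up lid, push the prop rod over sideways so that it folds down along the front wall, catch the falling lid on the back of the finger and ease it down until it is fully shut, then draw the hand clear. Nothing may be gripped or lifted: do not raise the lid, do not touch the glass or its brass bead on top, and never let the lid slam or drop shut. Leave the goods in the case, and the cups and caddy round it, where they are.

Things in the scene. Friction and masses are not known exactly. Their poses are not given: they have to be found in the camera images.
- showcase: Dark wooden display box with brass corner straps, fixed to the table: 225 mm deep (x) x 300 mm wide (y), rim 88 mm above the table, walls 10 mm. Origin: centre of its underside. Its x points from the front wall to the hinged back, its y along the front wall, z up; it is turned 0.9 to 1.5 rad from the world's x, so that its front faces the robot's right.
- lid (a joint): Hinge of the lid along the top of the back wall, rad: 0 shut (frame lies on the rim), 0.60 as it stands on the prop, stop at 0.72. The lid (0.55 to 0.9 kg) is a flat wooden frame 12 mm thick, 304 mm wide, 253 mm from hinge line to front edge; its front rail (70 mm deep) overhangs the front wall by 28 mm when shut. Left unsupported it falls shut in about half a second and slams.
- prop (a joint): Pivot of the prop rod, rad: 0 folded (rod lies along the inside of the front wall, pointing to showcase +y), about 1.57 upright, 1.67 as it stands, leaning 0.1 rad to showcase -y against its stop, where the lid's weight keeps it. A light push (under 2 N) near its top toward showcase +y takes it over centre; from there it falls over by itself, and the lid comes down.
- lip (a point): Middle of the lower front edge of the lid's front rail; moves with the lid. When shut it is 88 mm above the table and 28 mm in front of the front wall; propped, about 231 mm above the table and 17 mm behind the front wall's outer face.
- lid_hinge (a point): Middle of the hinge line: at x = +112.5 mm, y = 0, z = 88 mm in the showcase's frame. The lip swings about it at radius 253 mm.
- prop_tip (a point): Centre of the rod's small black roller tip (13 mm diameter, turns freely), which bears on the underside of the front rail; about 14 mm behind and 17 mm below the lip while the lid is propped, and 69 mm to showcase -y of the middle.
- prop_pivot (a point): Pivot end of the prop rod, just behind the front wall, 79 mm above the table, at x = -94.5, y = -55 mm in the showcase's frame. The rod is a brass bar of 8 mm diameter, 136 mm from pivot to roller centre; upright it stands almost vertical (leans 5 degrees to the back).
- glass (a point): Middle of the glass pane that lies, in a flat brass bead 5 mm high, on the lid's upper face; pane and bead reach to 6 mm from the lid's front edge and its sides. They must not be touched. Moves with the lid.
- spoon_long: Yellow brass-coloured spoon, 206 x 37 x 13 mm, lying loose in the back of the case. Origin: centre of its underside.
- spoon_short: Copper spoon, 186 x 37 x 13 mm, lying loose in the middle of the case. Origin: centre of its underside.
- cup_small: Small dark copper cup, light inside, 57 mm wide and 44 mm high, standing loose in the case, at its showcase -y end. Origin: centre of its underside.
- cup_tall: Tall dark copper beaker, 61 mm wide and 78 mm high, standing loose on the table to the left of the case. Origin: centre of its underside.
- caddy: Round closed copper tea caddy, 66 mm wide and 58 mm high, standing loose to the left of the case. Origin: centre of its underside.
- cup_wide: Pale copper cup, 65 mm wide and 52 mm high, standing loose at the far right of the case. Origin: centre of its underside.

How it is judged (in metres and radians):
On the way, in this order (a step that is already met when the one before it is completed fails the run):
1. the prop rod is pushed over (value of joint prop below 1.2 rad).
2. the lid rides on the finger on its way down (contact force between the fingers and lid above 0.5 N and value of joint lid between 0.06 and 0.4 rad), for 0.3 s.
At the end, for the whole second after the job is handed in: The lid is shut (within 0.02 rad, about 5 mm at its front rail), the prop rod lies folded (within 0.15 rad), and the goods in the case are within 2 cm of where they lay (value of joint lid below 0.02 rad and value of joint prop below 0.15 rad and distance of each of spoon_long, spoon_short, cup_small from where it was at the start of the episode below 0.02 m); the robot touches nothing.
It fails at once if the lid slams: it turns faster than 0.6 rad/s within the last 0.15 rad (about 4 cm at the front rail) before shut (value of joint lid below 0.15 rad and velocity of joint lid below -0.6 rad/s).
It fails at once if the lid is lifted more than 0.05 rad above where it stood (value of joint lid above 0.65 rad).
It fails at once if the glass or its brass bead is touched (contact force between any of the fingers, the arm and glazing above 0.5 N).
It fails at once if something standing round the showcase is pushed more than 2 cm (distance of any of cup_tall, caddy, cup_wide from where it was at the start of the episode above 0.02 m).
It fails at once if the goods in the case are pushed more than 2 cm (distance of any of spoon_long, spoon_short, cup_small from where it was at the start of the episode above 0.02 m).
It also fails if it takes over 45 s, if anything falls off the work surface, if the arm or the gripper's body presses on something with over 40 N, if the wrist force passes 120 N, or if a joint passes its speed limit or range.

## Working session

There is one attempt and no reset: what is moved stays moved. The work goes in short steps, Python scripts to look and compute and a tool call to move; the robot and the scene stay as the last step left them, time stands still between calls to the robot, and variables do not carry over. Pictures are saved under pics/ and viewed, and the job is handed in when it is done.

Besides the shell and the picture viewer there is one more tool, called after "Request:" as name(argument=value, ...), one argument or row to a line, values as JSON. arm_command: Moves the arm, as the interface text tells. Its arguments: {"type":"object","properties":{"series":{"type":"array","items":{"type":"array"}}},"required":["series"]}

```bash
mkdir -p pics
python3 - <<'E'
from plant import *
import cv2,numpy as np
print(observe())
for n in ["scene","top","wrist"]:
    im=snapshot(n); cv2.imwrite(f"pics/{n}0.png",im[:,:,::-1]); c=get_calibration(n); print(n,c)
E
```

```text
{'time_s': 0.0, 'qpos': array([-1.32946978e+00,  4.94183492e-01,  1.34613665e+00,  4.73546622e-06,
        1.30249483e+00, -9.55129160e-02]), 'joint_vel': array([-0.00063905, -0.0001949 ,  0.00047966,  0.00160819,  0.00010745,
        0.00077812]), 'tau': array([ 6.80640169e-04, -8.78820920e+01, -3.81856978e+01,  7.08800135e-02,
        5.31359226e-02, -1.05044967e-04]), 'eef_pos': array([ 206.47131495, -589.50576076,  213.33620403]), 'tool_rot': array([-0.34673979,  2.04003571, -2.03751393]), 'wrist_force': array([-0.38716515, -0.70369287, -0.21717829]), 'moment': array([ 0.02490347,  0.00892148, -0.0249818 ]), 'opening': 1.0014529515328494}
scene {'vfov': 55.012253223975215, 'cx': 324.04173704670416, 'cy': 205.5429750781634, 'R': array([[ 0.98397254,  0.17788415,  0.01246078],
       [ 0.14353466, -0.74862592, -0.6472689 ],
       [-0.10581042,  0.63868338, -0.76215989]]), 't': array([-582.53425734,  -11.77199904, 1405.95334065])}
top {'vfov': 51.020692199410576, 'cx': 321.73837943739426, 'cy': 200.83908159311156, 'R': array([[ 0.0044789 , -0.99998283, -0.00377843],
       [-0.9983564 , -0.00425566, -0.05715232],
       [ 0.05713526,  0.0040282 , -0.99835832]]), 't': array([   7.8525772 ,  567.65243341, 1215.61231013])}
wrist {'vfov': 63.99882002381678, 'cx': 317.41975972221996, 'cy': 192.5379617852743, 'R': array([[ 0.33047665, -0.9438132 , -0.00135361],
       [-0.90313977, -0.31665068,  0.28994982],
       [-0.27408709, -0.09459915, -0.95704089]]), 't': array([-623.83301267,  -31.41215882,  392.52843657])}
```

View pics/scene0.png

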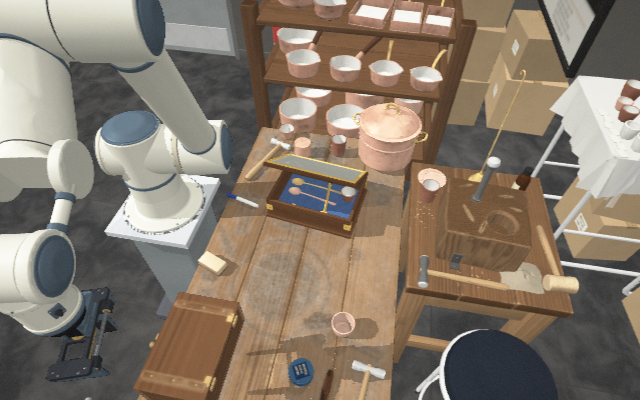

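View pics/top0.png

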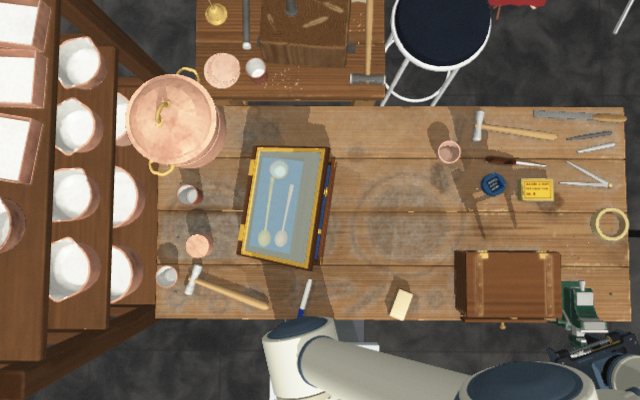

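View pics/wrist0.png

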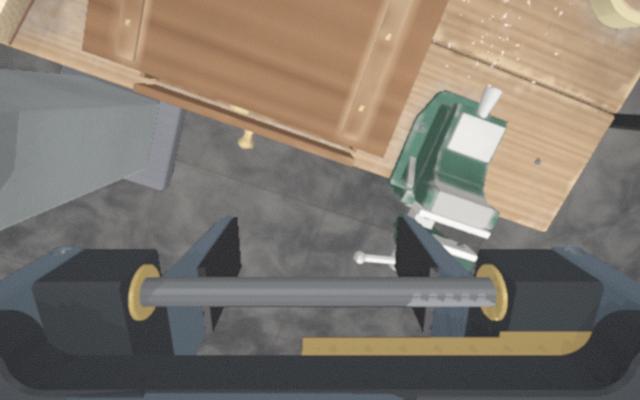

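Run:
```python
from plant import *
import cv2,numpy as np
from scipy.spatial.transform import Rotation as R
s=observe();print(R.from_rotvec(s['tool_rot']).as_matrix().round(4))
im=cv2.imread('pics/scene0.png'); 
cv2.imwrite('pics/s_a.png',cv2.resize(im[120:250,200:420],None,fx=3.6,fy=3.6,interpolation=cv2.INTER_CUBIC))
cv2.imwrite('pics/s_b.png',cv2.resize(im[270:400,0:160],None,fx=4,fy=4,interpolation=cv2.INTER_CUBIC))
im=cv2.imread('pics/top0.png'); 
cv2.imwrite('pics/t_a.png',cv2.resize(im[130:290,140:360],None,fx=3.6,fy=3.6,interpolation=cv2.INTER_CUBIC))
```

```text
[[-9.438e-01 -2.000e-04  3.304e-01]
 [-3.304e-01  9.000e-04 -9.438e-01]
 [-1.000e-04 -1.000e+00 -9.000e-04]]
```

View pics/s_a.png

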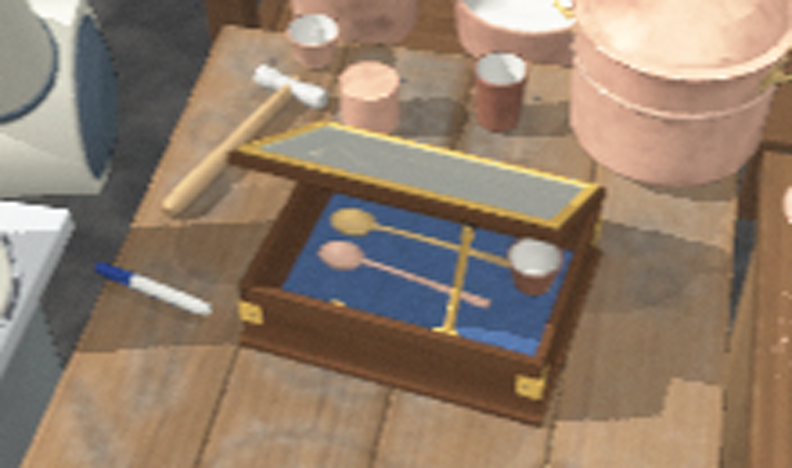

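View pics/s_b.png

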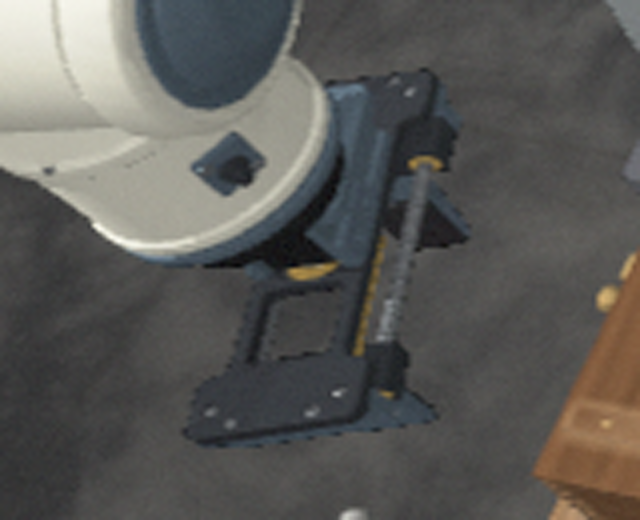

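View pics/t_a.png

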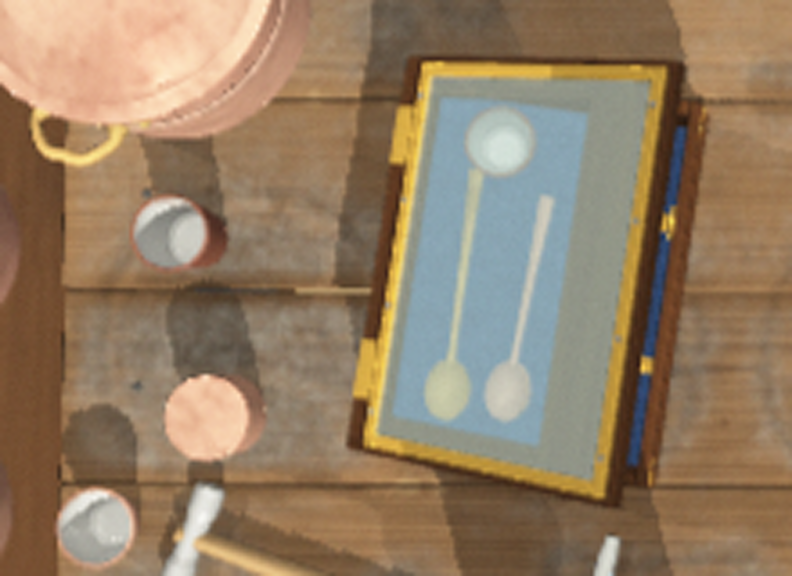

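Run:
```python
import cv2
im=cv2.imread('pics/wrist0.png'); 
im=cv2.convertScaleAbs(im,alpha=1.8,beta=20)
cv2.imwrite('pics/w_a.png',cv2.resize(im[200:400,0:320],None,fx=2.5,fy=2.5,interpolation=cv2.INTER_CUBIC))
```

```text
(no output)
```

View pics/w_a.png

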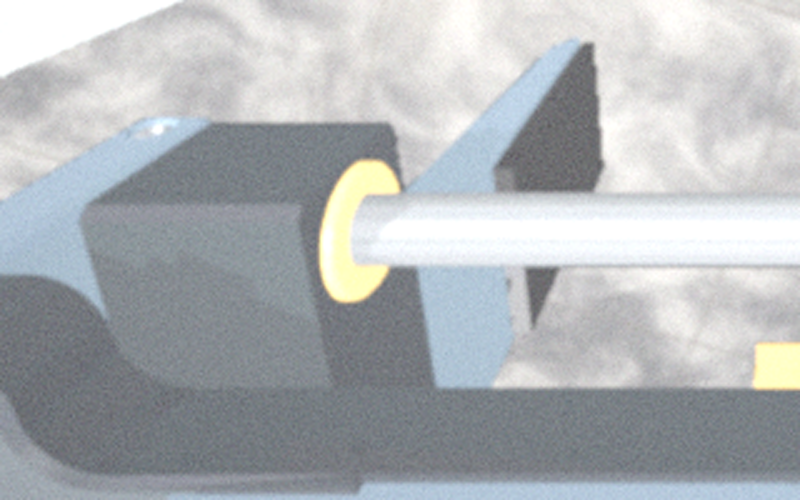

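Request:
arm_command(
  series=[
    [0,[40,-110,180],0],
    [0,[80,-220,260],0],
    [0,[120,-330,340],0],
    [0,[150,-420,420],0],
    [0,[150,-420,420],0],
    [0,[150,-420,420],0],
    [0,[150,-420,420],0],
    [0,[150,-420,420],0],
    [0,[150,-420,420],0],
    [0,[150,-420,420],0],
  ],
)

```text
time_s: 1.4
eef_pos: [272.9, -773.4, 447.7]
tool_rot: [-0.337, 1.982, -2.087]
wrist_force: [0.1, -0.6, 0.6]
opening: 0.002
```

Run:
```python
from plant import *
import numpy as np
from scipy.spatial.transform import Rotation as R
s=observe();print(R.from_rotvec(s['tool_rot']).as_matrix().round(4),s['qpos'].round(3),s['eef_pos'],s['joint_vel'].round(3))
```

```text
[[-0.9438  0.017   0.33  ]
 [-0.3305 -0.0486 -0.9426]
 [ 0.     -0.9987  0.0515]] [-1.306  0.767  0.22   0.004  2.103 -0.07 ] [ 272.85315599 -773.40042287  447.74687553] [-0.001 -0.019  0.004  0.001  0.025  0.001]
```

Request:
arm_command(
  series=[
    [0,[-20,60,-50],0],
    [0,[-40,120,-100],0],
    [0,[-60,170,-150],0],
    [0,[-60,170,-150],0],
    [0,[-60,170,-150],0],
  ],
)

```text
time_s: 2.02
eef_pos: [212.1, -600.7, 295.5]
tool_rot: [-0.337, 1.985, -2.084]
wrist_force: [0.7, -0.1, 0.9]
opening: 0.005
```

Run:
```python
from plant import *
import numpy as np
from scipy.spatial.transform import Rotation as R
s=observe();print(R.from_rotvec(s['tool_rot']).as_matrix().round(4),s['qpos'].round(3),s['eef_pos'],s['joint_vel'].round(3))
```

```text
[[-9.438e-01  1.630e-02  3.301e-01]
 [-3.305e-01 -4.600e-02 -9.427e-01]
 [-2.000e-04 -9.988e-01  4.880e-02]] [-1.328  0.423  1.24   0.005  1.43  -0.094] [ 212.08620385 -600.7466728   295.50610445] [-0.038 -0.25   0.897  0.003 -0.679 -0.038]
```

Request:
arm_command(
  series=[
    [0,[20,-60,50],0],
    [0,[40,-120,100],0],
    [0,[70,-200,170],0],
    [0,[100,-280,250],0],
  ],
)

```text
time_s: 2.52
eef_pos: [268.0, -763.6, 433.2]
tool_rot: [-0.337, 1.981, -2.088]
wrist_force: [-0.5, -0.7, 0.3]
opening: 0.004
```

```bash
cat > h.py <<'E'
from plant import *
import numpy as np
from scipy.spatial.transform import Rotation as R
def st():
    s=observe();M=R.from_rotvec(s['tool_rot']).as_matrix()
    print('t',round(s['time_s'],2),'q',s['qpos'].round(3),'p',s['eef_pos'].round(1),'\ny',M[:,1].round(3),'z',M[:,2].round(3),'sum',(s['qpos'][1]+s['qpos'][2]+s['qpos'][4]).round(3),'F',s['wrist_force'].round(1), 'op',round(s['opening'],3))
    return s,M
E
python3 -c "from h import *;st()"
```

```text
t 2.52 q [-1.309  0.722  0.348  0.004  2.018 -0.073] p [ 268.  -763.6  433.2] 
y [ 0.018 -0.05  -0.999] z [ 0.33  -0.943  0.053] sum 3.089 F [-0.5 -0.7  0.3] op 0.004
```

Request:
arm_command(
  series=[
    [0,[20,-60,50],0],
  ],
)

```text
time_s: 2.65
eef_pos: [273.7, -781.9, 449.8]
tool_rot: [-0.332, 1.953, -2.11]
wrist_force: [20.4, -73.1, 30.9]
opening: 0.007
```

```bash
python3 -c "from h import *;st()"
```

```text
t 2.65 q [-1.309  0.765  0.219  0.007  2.08  -0.071] p [ 273.7 -781.9  449.8] 
y [ 0.026 -0.073 -0.997] z [ 0.33  -0.941  0.077] sum 3.065 F [ 20.4 -73.1  30.9] op 0.007
```

Request:
arm_command(
  series=[
    [0,[200,-600,500],0],
  ],
)

```text
time_s: 2.78
eef_pos: [275.9, -790.6, 456.6]
tool_rot: [-0.324, 1.91, -2.145]
wrist_force: [0.5, -1.5, -0.4]
opening: 0.008
```

```bash
python3 -c "from h import *;st()"
```

```text
t 2.77 q [-1.31   0.756  0.224  0.011  2.046 -0.071] p [ 275.9 -790.6  456.6] 
y [ 0.039 -0.109 -0.993] z [ 0.328 -0.938  0.115] sum 3.026 F [ 0.5 -1.5 -0.4] op 0.008
```

Request:
arm_command(
  series=[
    [0,[7,-20,15],0],
  ],
)

```text
time_s: 2.9
eef_pos: [277.5, -795.2, 466.2]
tool_rot: [-0.319, 1.878, -2.17]
wrist_force: [-0.7, -0.0, 0.8]
opening: -0.001
```

```bash
python3 -c "from h import *;st()"
```

```text
t 2.9 q [-1.31   0.748  0.22   0.012  2.03  -0.07 ] p [ 277.5 -795.2  466.2] 
y [ 0.047 -0.136 -0.99 ] z [ 0.327 -0.934  0.144] sum 2.998 F [-0.7 -0.   0.8] op -0.001
```

Request:
arm_command(
  series=[
    [0,[7,-20,30],0],
  ],
)

```text
time_s: 3.02
eef_pos: [277.1, -794.0, 478.9]
tool_rot: [-0.315, 1.854, -2.188]
wrist_force: [0.5, -0.3, 0.1]
opening: 0.008
```

```bash
python3 -c "from h import *;st()"
```

```text
t 3.02 q [-1.311  0.733  0.22   0.014  2.024 -0.07 ] p [ 277.1 -794.   478.9] 
y [ 0.054 -0.155 -0.986] z [ 0.326 -0.931  0.164] sum 2.977 F [ 0.5 -0.3  0.1] op 0.008
```

Request:
arm_command(
  series=[
    [0,[12,-36,0],0],
  ],
)

```text
time_s: 3.15
eef_pos: [282.5, -810.4, 468.5]
tool_rot: [-0.311, 1.825, -2.209]
wrist_force: [-0.5, 0.1, -0.5]
opening: 0.007
```

```bash
python3 -c "from h import *;st()"
```

```text
t 3.15 q [-1.311  0.748  0.22   0.015  1.985 -0.069] p [ 282.5 -810.4  468.5] 
y [ 0.062 -0.178 -0.982] z [ 0.325 -0.927  0.188] sum 2.952 F [-0.5  0.1 -0.5] op 0.007
```

Request:
arm_command(
  series=[
    [0,[12,-36,10],0],
  ],
)

```text
time_s: 3.28
eef_pos: [286.9, -825.1, 458.4]
tool_rot: [-0.306, 1.801, -2.227]
wrist_force: [0.4, 0.3, -0.4]
opening: 0.006
```

```bash
python3 -c "from h import *;st()"
```

```text
t 3.27 q [-1.311  0.763  0.22   0.017  1.948 -0.069] p [ 286.9 -825.1  458.4] 
y [ 0.069 -0.198 -0.978] z [ 0.323 -0.923  0.209] sum 2.931 F [ 0.4  0.3 -0.4] op 0.006
```

Request:
arm_command(
  series=[
    [0,[12,-36,10],0],
  ],
)

```text
time_s: 3.4
eef_pos: [291.2, -838.9, 451.8]
tool_rot: [-0.301, 1.771, -2.248]
wrist_force: [-0.2, 0.3, 0.4]
opening: 0.001
```

```bash
python3 -c "from h import *;st()"
```

```text
t 3.4 q [-1.311  0.774  0.22   0.019  1.913 -0.068] p [ 291.2 -838.9  451.8] 
y [ 0.077 -0.221 -0.972] z [ 0.321 -0.918  0.234] sum 2.906 F [-0.2  0.3  0.4] op 0.001
```

Request:
arm_command(
  series=[
    [0,[18,-54,20],0],
  ],
)

```text
time_s: 3.52
eef_pos: [297.0, -857.6, 446.7]
tool_rot: [-0.293, 1.724, -2.28]
wrist_force: [-0.0, 0.0, 1.0]
opening: 0.003
```

```bash
python3 -c "from h import *;st()"
```

```text
t 3.52 q [-1.311  0.784  0.22   0.022  1.862 -0.068] p [ 297.  -857.6  446.7] 
y [ 0.09  -0.257 -0.962] z [ 0.318 -0.908  0.273] sum 2.866 F [-0.  0.  1.] op 0.003
```

Request:
arm_command(
  series=[
    [0,[18,-54,20],0],
  ],
)

```text
time_s: 3.65
eef_pos: [302.7, -876.1, 442.4]
tool_rot: [-0.285, 1.675, -2.313]
wrist_force: [1.0, 0.1, -1.1]
opening: 0.004
```

```bash
python3 -c "from h import *;st()"
```

```text
t 3.65 q [-1.311  0.795  0.22   0.024  1.811 -0.068] p [ 302.7 -876.1  442.4] 
y [ 0.103 -0.295 -0.95 ] z [ 0.314 -0.897  0.312] sum 2.825 F [ 1.   0.1 -1.1] op 0.004
```

Request:
arm_command(
  series=[
    [0,[18,-54,20],0],
  ],
)

```text
time_s: 3.78
eef_pos: [308.4, -894.3, 438.6]
tool_rot: [-0.277, 1.625, -2.344]
wrist_force: [0.1, -0.4, 0.9]
opening: -0.0
```

Request:
arm_command(
  series=[
    [0,[18,-54,20],0],
  ],
)

```text
time_s: 3.9
eef_pos: [314.0, -912.4, 435.4]
tool_rot: [-0.268, 1.574, -2.375]
wrist_force: [0.3, 0.3, -0.3]
opening: 0.005
```

```bash
python3 -c "from h import *;st()"
```

```text
t 3.9 q [-1.312  0.816  0.22   0.03   1.707 -0.068] p [ 314.  -912.4  435.4] 
y [ 0.128 -0.368 -0.921] z [ 0.304 -0.869  0.389] sum 2.743 F [ 0.3  0.3 -0.3] op 0.005
```

Request:
arm_command(
  series=[
    [0,[18,-52,28],0],
  ],
)

```text
time_s: 4.03
eef_pos: [319.1, -926.9, 438.3]
tool_rot: [-0.26, 1.522, -2.405]
wrist_force: [1.1, 0.1, 0.0]
opening: 0.004
```

Request:
arm_command(
  series=[
    [0,[18,-52,28],0],
  ],
)

```text
time_s: 4.15
eef_pos: [324.3, -941.3, 443.5]
tool_rot: [-0.25, 1.466, -2.436]
wrist_force: [-0.2, 0.7, 0.0]
opening: 0.007
```

Request:
arm_command(
  series=[
    [0,[18,-52,28],0],
  ],
)

```text
time_s: 4.28
eef_pos: [329.3, -955.8, 448.1]
tool_rot: [-0.241, 1.411, -2.465]
wrist_force: [-0.6, 0.3, 0.4]
opening: 0.007
```

Request:
arm_command(
  series=[
    [0,[18,-52,28],0],
  ],
)

```text
time_s: 4.4
eef_pos: [334.4, -970.0, 452.7]
tool_rot: [-0.232, 1.356, -2.493]
wrist_force: [0.0, 0.1, 0.6]
opening: 0.002
```

Request:
arm_command(
  series=[
    [0,[18,-52,28],0],
  ],
)

```text
time_s: 4.53
eef_pos: [339.3, -984.2, 457.5]
tool_rot: [-0.223, 1.3, -2.52]
wrist_force: [0.7, -0.2, 0.2]
opening: 0.004
```

```bash
python3 -c "from h import *;st()"
```

```text
t 4.53 q [-1.31   0.834  0.22   0.043  1.471 -0.067] p [ 339.3 -984.2  457.5] 
y [ 0.19  -0.547 -0.815] z [ 0.27  -0.769  0.579] sum 2.525 F [ 0.7 -0.2  0.2] op 0.004
```

Run:
```python
import cv2
def crop(n,o,x0,y0,w,h,f):
    im=cv2.imread(n)[y0:y0+h,x0:x0+w]; im=cv2.resize(im,None,fx=f,fy=f,interpolation=cv2.INTER_CUBIC)
    for i in range(0,w,10): cv2.putText(im,str(x0+i),(i*f,8),0,.3,(255,255,255),1); cv2.line(im,(i*f,0),(i*f,h*f),(200,200,200) if i%50==0 else (90,90,90),1)
    for j in range(0,h,10): cv2.putText(im,str(y0+j),(0,j*f+4),0,.3,(255,255,255),1); cv2.line(im,(0,j*f),(w*f,j*f),(90,90,90),1)
    cv2.imwrite(o,im)
crop('pics/scene0.png','pics/sc1.png',255,150,115,95,6.9.__int__() if 0 else 6)
crop('pics/top0.png','pics/tc1.png',235,140,105,98,6)
crop('pics/top0.png','pics/tc2.png',235,190,105,90,6)
```

```text
(no output)
```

View pics/sc1.png

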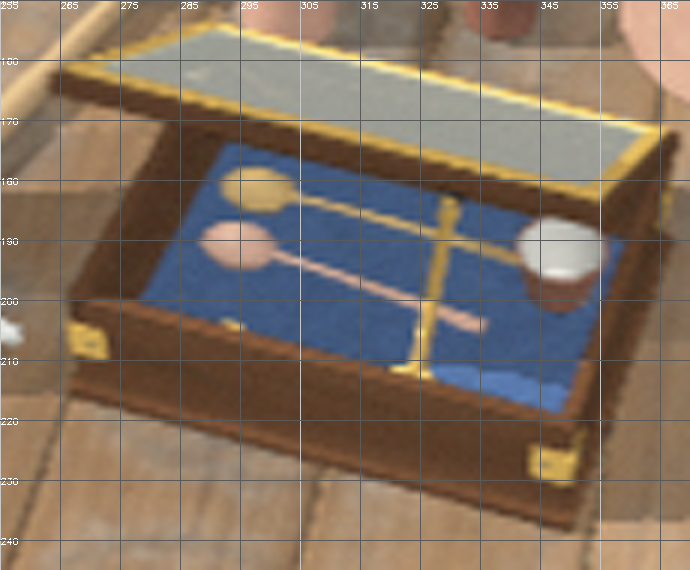

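View pics/tc1.png

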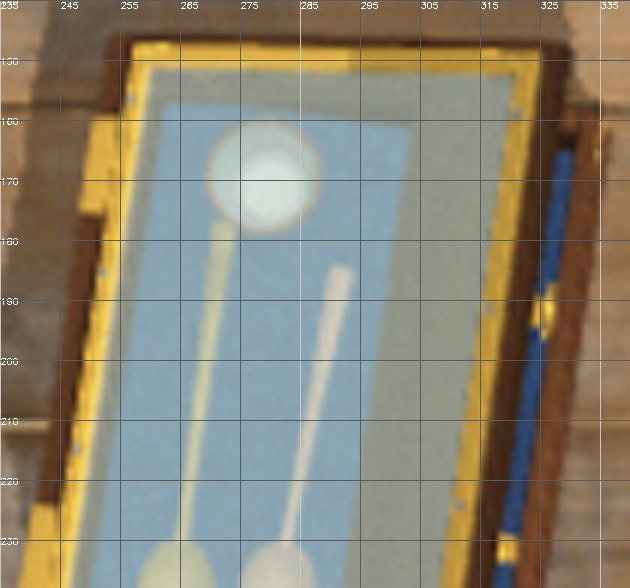

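View pics/tc2.png

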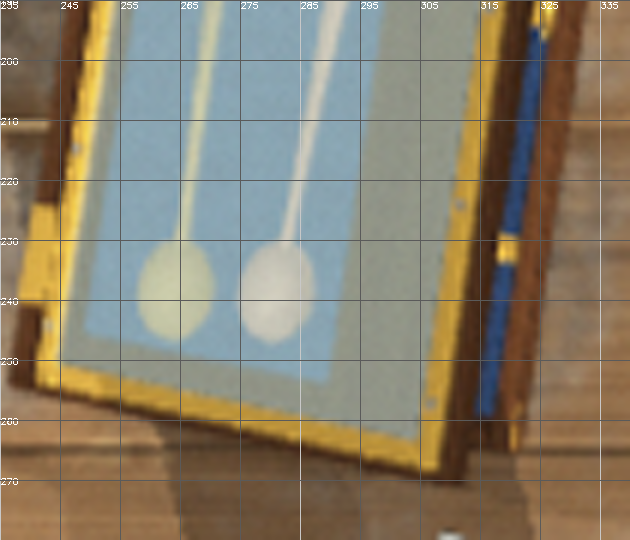

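```bash
cat > geo.py <<'E'
import numpy as np
def rot(psi): return np.array([[np.cos(psi),-np.sin(psi),0],[np.sin(psi),np.cos(psi),0],[0,0,1]])
def S2W(p,pose): return rot(pose[2])@np.asarray(p,float)+np.array([pose[0],pose[1],0])
def W2S(p,pose): return rot(pose[2]).T@(np.asarray(p,float)-np.array([pose[0],pose[1],0]))
def lidpt(r,y,h,th): return np.array([112.5-r*np.cos(th)+h*np.sin(th),y,88+r*np.sin(th)+h*np.cos(th)])
def proj(c,X):
    f=200/np.tan(np.radians(c['vfov']/2)); q=c['R']@X+c['t']; return np.array([c['cx']+f*q[0]/q[2],c['cy']+f*q[1]/q[2]])
E
python3 - <<'E'
from plant import *
from geo import *
from scipy.optimize import least_squares
cs,ct=get_calibration('scene'),get_calibration('top')
pts=[(cs,(266.7,200.3),(-112.5,150,88)),(cs,(266.7,215.3),(-112.5,150,0)),(cs,(350.5,238.3),(-112.5,-150,0)),(cs,(351.7,221),(-112.5,-150,88)),(cs,(323.7,212),(-94.5,-55,79)),
(ct,(336.2,157.8),(-112.5,-150,88)),(ct,(321.7,265.3),(-112.5,150,88)),
(ct,(330.3,147),('l',253,-152,12)),(ct,(312.8,270.5),('l',253,152,12)),(ct,(253.3,145.5),('l',0,-152,12)),(ct,(236.7,254.7),('l',0,152,12))]
def res(v,full=False):
    r=[]
    for c,uv,p in pts:
        P=lidpt(*p[1:],v[3]) if p[0]=='l' else p
        r.append(proj(c,S2W(P,v))-np.array(uv))
    r=np.array(r); return r if full else r.ravel()
s=least_squares(res,[540,105,1.35,.6],loss='soft_l1')
print(s.x); print(res(s.x,True).round(1))
E
```

```text
[550.09006642 101.88192752   1.4392132    0.57470457]
[[-1.3 -0.9]
 [ 1.2  0.4]
 [-1.5 -1.1]
 [-1.1  0.4]
 [ 0.7 -0.1]
 [-0.1 -0.1]
 [-0.2 -0.1]
 [-0.1 -0.9]
 [ 0.3  0.4]
 [ 0.  -0.3]
 [ 0.5 -0. ]]
```

```bash
cat >> geo.py <<'E'
pose=np.array([550.1,101.9,1.439])
def tcp(th,s,g,y,phi,r=253,w=13.5):
    P=lidpt(r,y,0,th); a=np.array([np.sin(phi),0,-np.cos(phi)]); u=np.array([np.cos(phi),0,np.sin(phi)])
    return P+s*a-(w+g)*u
E
python3 - <<'E'
from geo import *
print(S2W((-190,-105,230),pose).round(1), S2W((-190,-105,400),pose).round(1))
print(S2W(tcp(.6,45,8,-105,.617),pose).round(1),tcp(.6,45,8,-105,.617))
E
```

```text
[ 629.2 -100.3  230. ] [ 629.2 -100.3  400. ]
[642.6   1.1 181.7] [ -87.80910422 -105.          181.71203575]
```

Request:
arm_command(
  series=[
    [0,[15,43,0],0.14],
    [0,[30,86,0],0.28],
    [0,[45,129,0],0.42],
    [0,[60,172,0],0.56],
    [0,[75,215,0],0.7],
    [0,[90,258,0],0.84],
    [0,[105,301,0],0.98],
    [0,[120,344,0],1.12],
    [0,[135,387,0],1.26],
    [0,[150,430,0],1.4],
  ],
)

```text
time_s: 5.78
eef_pos: [489.4, -552.6, 457.2]
tool_rot: [-0.792, 0.663, -1.288]
wrist_force: [0.0, 0.2, 0.3]
opening: 0.008
```

```bash
python3 -c "from h import *;st()"
```

```text
t 5.78 q [-1.204  0.435  0.969  0.601  1.592 -1.316] p [ 489.4 -552.6  457.2] 
y [ 0.569  0.094 -0.817] z [0.805 0.139 0.577] sum 2.996 F [0.  0.2 0.3] op 0.008
```

Request:
arm_command(
  series=[
    [0,[14,40,0],0.13],
    [0,[28,80,0],0.26],
    [0,[42,120,0],0.39],
    [0,[56,160,-5],0.52],
    [0,[70,200,-10],0.65],
    [0,[84,240,-15],0.78],
    [0,[98,280,-20],0.91],
    [0,[112,320,-25],1.04],
    [0,[126,360,-30],1.17],
    [0,[140,403,-37],1.275],
  ],
)

```text
time_s: 7.02
eef_pos: [630.1, -149.6, 419.5]
tool_rot: [-0.956, 0.058, -0.12]
wrist_force: [0.2, 0.2, 0.8]
opening: 0.003
```

Run:
```python
from h import *
import cv2
st()
for n in ["scene","top","wrist"]:
    im=snapshot(n); cv2.imwrite(f"pics/{n}1.png",im[:,:,::-1])
```

```text
t 7.03 q [-0.612  0.524  0.913  0.583  1.952 -1.903] p [ 630.1 -149.6  419.5] 
y [ 0.076  0.571 -0.818] z [0.102 0.811 0.576] sum 3.389 F [0.2 0.2 0.8] op 0.003
```

View pics/scene1.png

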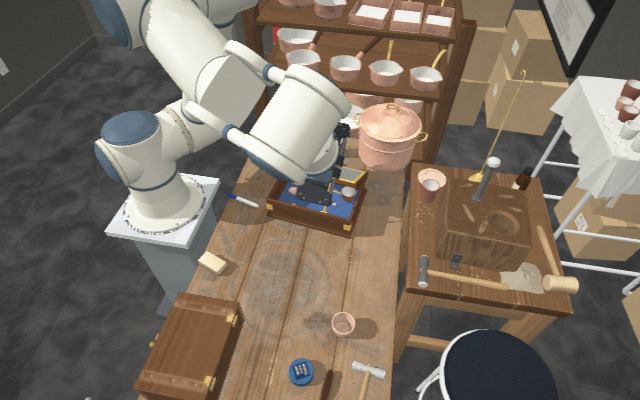

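View pics/wrist1.png

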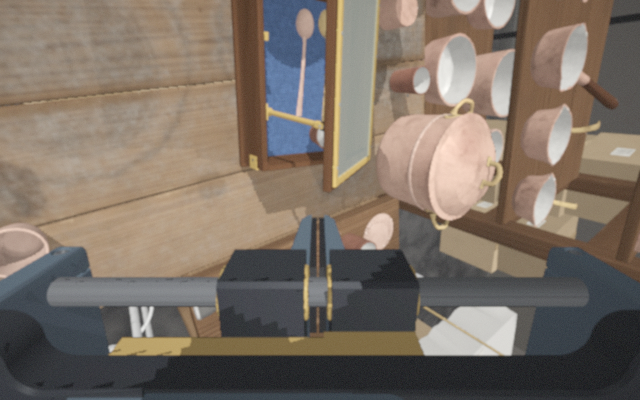

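View pics/top1.png

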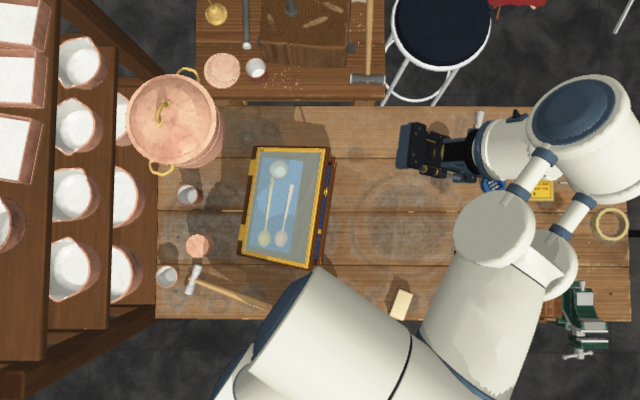

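```bash
cat > ov.py <<'E'
from plant import *
from geo import *
import cv2,sys
def overlay(n,out,x0,y0,w,h,f,th=.6,prop=1.67,pose=pose):
    c=get_calibration(n); im=snapshot(n)[:,:,::-1].copy(); cv2.imwrite(out.replace('.png','_raw.png'),im)
    big=cv2.resize(im[y0:y0+h,x0:x0+w],None,fx=f,fy=f,interpolation=cv2.INTER_CUBIC)
    def L(a,b,col):
        p,q=[((proj(c,S2W(z,pose))-[x0,y0]+.5)*f).astype(int) for z in (a,b)]; cv2.line(big,tuple(map(int,p)),tuple(map(int,q)),col,1)
    B=[(-112.5,-150),(112.5,-150),(112.5,150),(-112.5,150)]
    for i in range(4):
        a,b=B[i],B[(i+1)%4]
        for z in (0,88): L((*a,z),(*b,z),(0,255,0))
        L((*a,0),(*a,88),(0,255,0))
    Q=[(253,-152),(0,-152),(0,152),(253,152)]
    for hh in (0,12):
        for i in range(4):
            a,b=Q[i],Q[(i+1)%4]; L(lidpt(*a,hh,th),lidpt(*b,hh,th),(0,0,255) if hh==0 else (255,0,255))
    piv=np.array([-94.5,-55,79]); tip=piv+136*np.array([np.sin(.09)*np.sin(prop),np.cos(prop),np.cos(.09)*np.sin(prop)])
    L(piv,tip,(255,255,0))
    cv2.imwrite(out,big)
E
python3 - <<'E'
from ov import *
overlay('wrist','pics/w2.png',200,0,200,200,4)
overlay('top','pics/t2.png',225,130,130,150,5)
E
```

```text
(no output)
```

View pics/w2.png

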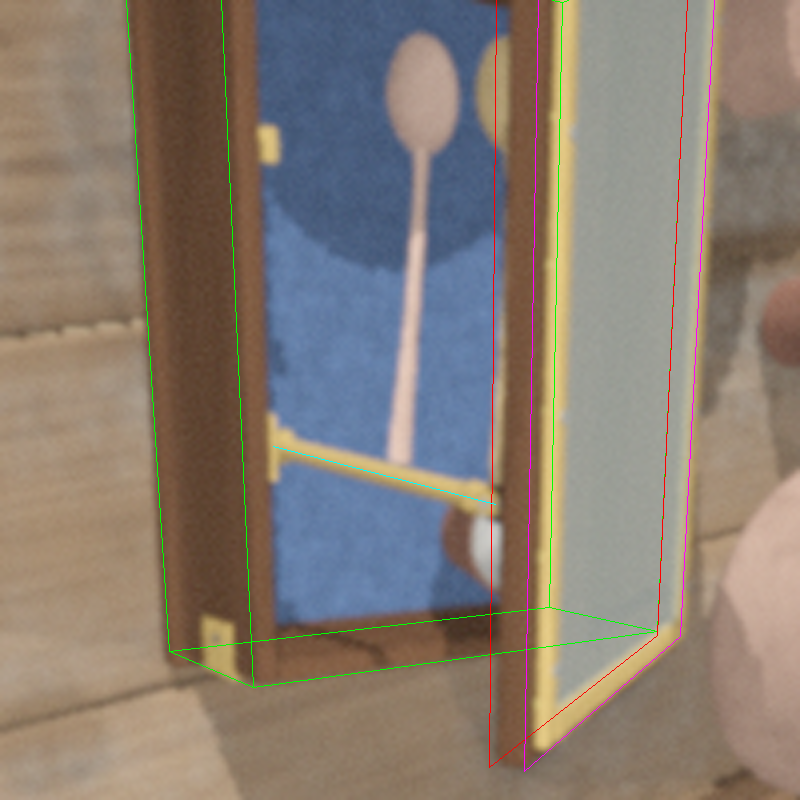

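View pics/t2.png

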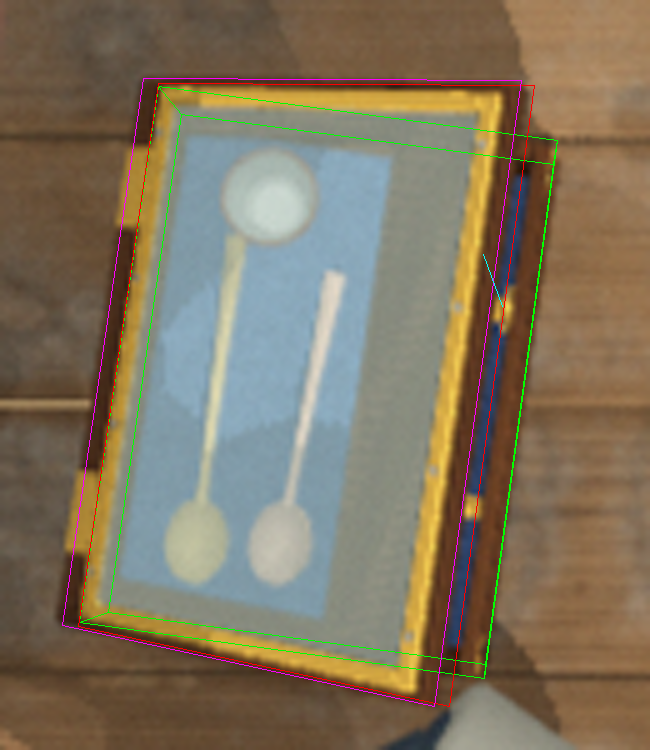

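Run:
```python
from geo import *
p=np.array([630.1,-149.6,419.5])
for q in [(-190,-105,300),(-180,-105,182),tcp(.6,45,8,-105,.617)]: print(S2W(q,pose).round(1),(S2W(q,pose)-p).round(1))
```

```text
[ 629.2 -100.3  300. ] [  -0.9   49.3 -119.5]
[630.5 -90.3 182. ] [   0.4   59.3 -237.5]
[642.6   1.1 181.7] [  12.5  150.7 -237.8]
```

Request:
arm_command(
  series=[
    [0,[0,10,-45],0],
    [0,[0,20,-90],0],
    [0,[0,30,-135],0],
    [0,[0,40,-180],0],
    [0,[0,50,-215],0],
    [0,[0,59,-238],0],
    [0,[0,59,-238],0],
  ],
)

```text
time_s: 8.15
eef_pos: [628.4, -91.9, 180.6]
tool_rot: [-0.954, 0.063, -0.122]
wrist_force: [0.7, -0.1, 1.3]
opening: 0.006
```

Run:
```python
from ov import *
from h import st
s,M=st(); print('showcase',W2S(s['eef_pos'],pose).round(1))
overlay('wrist','pics/w3.png',0,0,640,400,1)
overlay('scene','pics/s3.png',240,120,150,130,5)
```

```text
t 8.15 q [-0.543  0.652  1.332  0.562  1.454 -2.134] p [628.4 -91.9 180.6] 
y [ 0.076  0.572 -0.817] z [0.108 0.81  0.577] sum 3.438 F [ 0.7 -0.1  1.3] op 0.006
showcase [-181.9 -103.1  180.6]
```

View pics/w3.png

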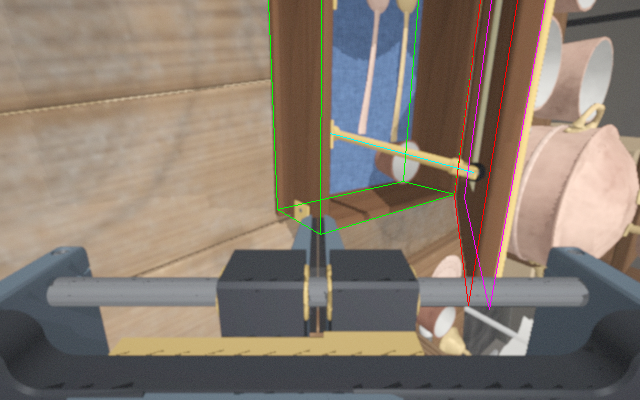

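View pics/s3.png

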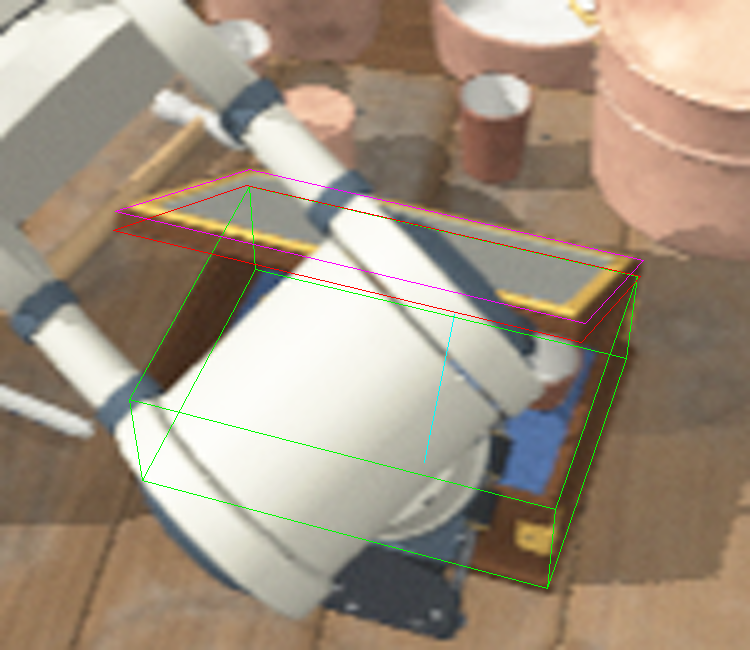

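Run:
```python
import cv2
for n in ('w3.png','w3_raw.png'):
    im=cv2.imread('pics/'+n)[0:320,400:600]; cv2.imwrite('pics/z_'+n,cv2.resize(im,None,fx=1.85,fy=1.85,interpolation=cv2.INTER_CUBIC))
a=cv2.imread('pics/z_w3.png');b=cv2.imread('pics/z_w3_raw.png');cv2.imwrite('pics/z3.png',cv2.hconcat([a,b]))
```

```text
(no output)
```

View pics/z3.png

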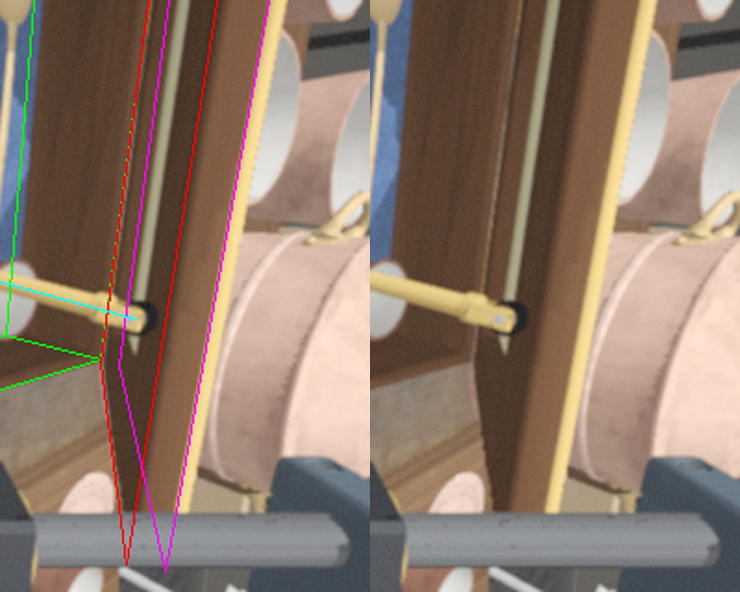

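Request:
arm_command(
  series=[
    [0,[3,20,0],0],
    [0,[6,40,0],0],
    [0,[8,58,0],0],
    [0,[10,72,0],0],
    [0,[11,82,0],0],
    [0,[11.5,85,0],0],
    [0,[11.5,85,0],0],
    [0,[11.5,85,0],0],
  ],
)

```text
time_s: 9.25
eef_pos: [640.6, -6.8, 181.4]
tool_rot: [-0.955, 0.061, -0.122]
wrist_force: [0.1, -0.8, 0.2]
opening: 0.004
```

Run:
```python
from ov import *
from h import st
s,M=st(); print('showcase',W2S(s['eef_pos'],pose).round(1), tcp(.6,45,8,-105,.617).round(1))
overlay('wrist','pics/w4.png',0,0,640,400,1)
```

```text
t 9.25 q [-0.419  0.624  1.391  0.6    1.366 -2.058] p [640.6  -6.8 181.4] 
y [ 0.077  0.571 -0.817] z [0.106 0.81  0.577] sum 3.38 F [ 0.1 -0.8  0.2] op 0.004
showcase [ -95.9 -104.   181.4] [ -87.8 -105.   181.7]
```

View pics/w4.png

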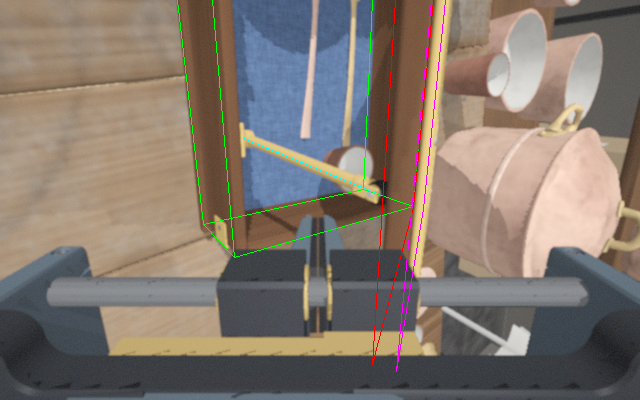

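View pics/w4_raw.png

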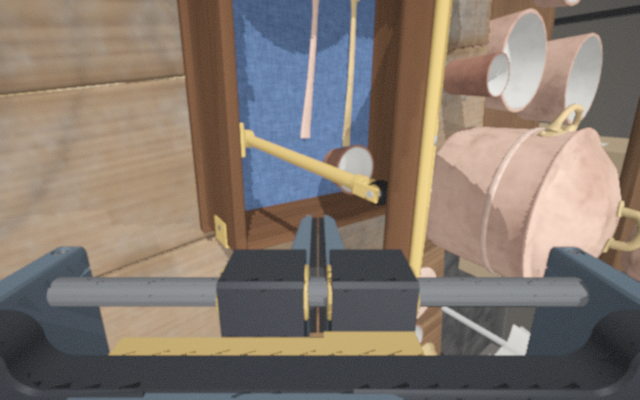

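Run:
```python
from ov import *
from h import st
s,M=st(); c=get_calibration('wrist'); T=s['eef_pos']
for k in (0,-13.5,13.5):
  for b in (0,40,79): 
    for xx in (-16,16): print(k,b,xx,proj(c,T+k*M[:,2]-b*M[:,1]+xx*M[:,0]).round(0), end=' ')
  print()
for y in(-150,-105,-60): print(y,proj(c,S2W(lidpt(253,y,0,.6),pose)).round(0))
print((c['R']@T+c['t']).round(0))
```

```text
t 9.3 q [-0.419  0.624  1.391  0.6    1.366 -2.058] p [640.6  -6.8 181.4] 
y [ 0.077  0.571 -0.817] z [0.106 0.81  0.577] sum 3.38 F [ 0.4  1.3 -0.1] op 0.002
0 0 -16 [316. 216.] 0 0 16 [316. 266.] 0 40 -16 [316. 248.] 0 40 16 [316. 309.] 0 79 -16 [315. 302.] 0 79 16 [315. 379.] 
-13.5 0 -16 [292. 216.] -13.5 0 16 [294. 266.] -13.5 40 -16 [286. 248.] -13.5 40 16 [288. 309.] -13.5 79 -16 [274. 302.] -13.5 79 16 [278. 379.] 
13.5 0 -16 [340. 216.] 13.5 0 16 [339. 266.] 13.5 40 -16 [346. 248.] 13.5 40 16 [344. 309.] 13.5 79 -16 [356. 302.] 13.5 79 16 [353. 378.] 
-150 [372. 361.]
-105 [377. 283.]
-60 [383. 189.]
[ -1.  29. 186.]
```

Request:
arm_command(
  series=[
    [0,[0.5,4,3],0],
    [0,[1,8,6],0],
    [0,[1,8,6],0],
    [0,[-4,8.7,6],0],
    [0,[-9,9.3,6],0],
    [0,[-14,10,6],0],
    [0,[-14,10,6],0],
  ],
)

```text
time_s: 10.18
eef_pos: [626.1, 3.7, 187.5]
tool_rot: [-0.955, 0.061, -0.121]
wrist_force: [0.1, -0.1, -0.7]
opening: 0.006
```

Run:
```python
from ov import *
from h import st
s,M=st(); print('showcase',W2S(s['eef_pos'],pose).round(1))
overlay('wrist','pics/w5.png',0,0,640,400,1)
```

```text
t 10.18 q [-0.413  0.596  1.431  0.603  1.353 -2.06 ] p [626.1   3.7 187.5] 
y [ 0.076  0.572 -0.817] z [0.106 0.81  0.577] sum 3.379 F [ 0.1 -0.1 -0.7] op 0.006
showcase [-87.3 -88.3 187.5]
```

View pics/w5_raw.png

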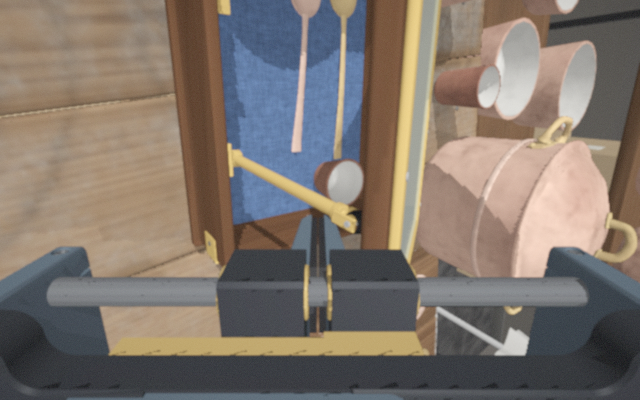

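Request:
arm_command(
  series=[
    [0,[-5,0.7,0],0],
    [0,[-10,1.3,0],0],
    [0,[-15,2,0],0],
    [0,[-20,2.6,0],0],
    [0,[-25,3.3,0],0],
    [0,[-30,4,0],0],
  ],
)

```text
time_s: 10.98
eef_pos: [596.1, 7.8, 187.4]
tool_rot: [-0.955, 0.061, -0.121]
wrist_force: [0.3, 0.4, 0.1]
opening: 0.006
```

Run:
```python
from ov import *
from h import st
s,M=st(); print('showcase',W2S(s['eef_pos'],pose).round(1))
overlay('wrist','pics/w6.png',0,0,640,400,1)
```

```text
t 10.97 q [-0.427  0.559  1.508  0.605  1.326 -2.095] p [596.1   7.8 187.4] 
y [ 0.076  0.572 -0.817] z [0.105 0.81  0.577] sum 3.394 F [0.3 0.4 0.1] op 0.006
showcase [-87.3 -58.  187.4]
```

View pics/w6.png

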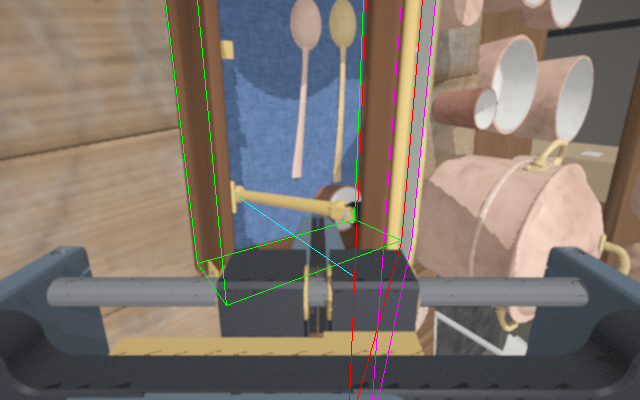

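Request:
arm_command(
  series=[
    [0,[-5,0.7,0],0],
    [0,[-10,1.3,0],0],
    [0,[-10,1.3,0],0],
  ],
)

```text
time_s: 11.4
eef_pos: [586.2, 9.1, 187.5]
tool_rot: [-0.955, 0.061, -0.121]
wrist_force: [0.5, -0.6, 0.4]
opening: 0.004
```

Run:
```python
from ov import *
from h import st
s,M=st(); print('showcase',W2S(s['eef_pos'],pose).round(1))
overlay('wrist','pics/w7.png',0,0,640,400,1)
```

```text
t 11.4 q [-0.432  0.547  1.534  0.605  1.318 -2.106] p [586.2   9.1 187.5] 
y [ 0.076  0.572 -0.817] z [0.106 0.81  0.577] sum 3.399 F [ 0.5 -0.6  0.4] op 0.004
showcase [-87.3 -48.  187.5]
```

View pics/w7.png

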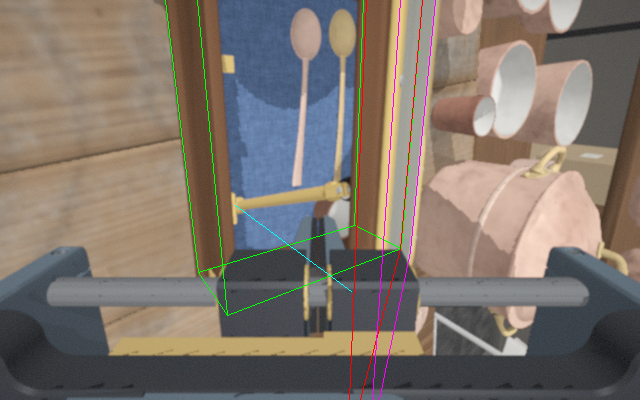

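Request:
arm_command(
  series=[
    [0,[0,0,0],0],
    [0,[0,0,0],0],
  ],
)

```text
time_s: 11.7
eef_pos: [586.4, 8.9, 187.2]
tool_rot: [-0.955, 0.061, -0.121]
wrist_force: [-1.1, -1.8, -2.5]
opening: 0.006
```

Run:
```python
from ov import *
from h import st
s,M=st(); print('showcase',W2S(s['eef_pos'],pose).round(1))
overlay('wrist','pics/w8.png',0,0,640,400,1)
```

```text
t 11.7 q [-0.432  0.548  1.533  0.605  1.318 -2.106] p [586.4   8.9 187.2] 
y [ 0.076  0.571 -0.817] z [0.106 0.81  0.576] sum 3.399 F [-1.1 -1.8 -2.5] op 0.006
showcase [-87.4 -48.2 187.2]
```

View pics/w8.png

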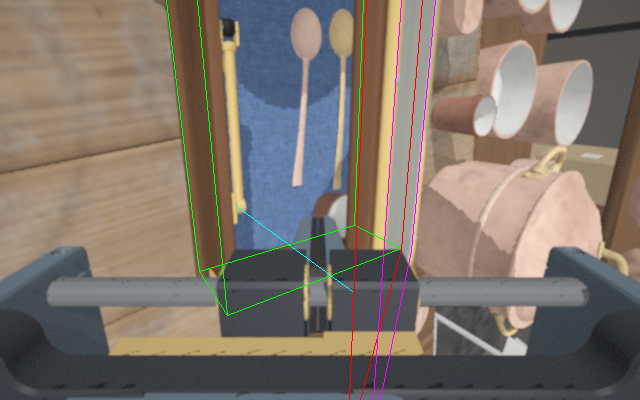

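```bash
cat > plan.py <<'E'
from geo import *
from h import st
from scipy.optimize import brentq,fsolve
s,M=st(); T=W2S(s['eef_pos'],pose); phi=np.arccos(-M[2,1])
f=lambda v: (tcp(v[0],v[1],0,0,phi)-T)[[0,2]]
th0,s0=fsolve(f,[.55,40]); print('th,s',th0.round(3),s0.round(1))
def plan(ths,send=25,thend=0.1):
    base=tcp(th0,s0,0,0,phi)
    for th in ths:
        k=np.clip((th0-th)/(th0-thend),0,1); p=tcp(th,s0+(send-s0)*k,0,0,phi)
        d=rot(pose[2])@(p-base); print(round(th,3),d.round(1).tolist())
E
python3 - <<'E'
from plan import *
plan(np.arange(th0-.02,th0-.22,-.02))
E
```

```text
t 11.75 q [-0.432  0.548  1.533  0.605  1.318 -2.106] p [586.4   8.9 187.2] 
y [ 0.076  0.571 -0.817] z [0.106 0.81  0.576] sum 3.399 F [-1.7 -2.7 -2.3] op 0.004
th,s 0.581 39.1
0.561 [-0.4, -3.0, -3.8]
0.541 [-0.8, -6.0, -7.6]
0.521 [-1.2, -8.9, -11.5]
0.501 [-1.5, -11.7, -15.4]
0.481 [-1.9, -14.4, -19.4]
0.461 [-2.3, -17.0, -23.4]
0.441 [-2.6, -19.5, -27.5]
0.421 [-2.9, -21.9, -31.6]
0.401 [-3.2, -24.3, -35.8]
0.381 [-3.5, -26.5, -40.0]
```

Request:
arm_command(
  series=[
    [0,[-0.4,-3,-3.8],0],
    [0,[-0.8,-6,-7.6],0],
    [0,[-1.2,-8.9,-11.5],0],
    [0,[-1.5,-11.7,-15.4],0],
    [0,[-1.9,-14.4,-19.4],0],
    [0,[-2.3,-17,-23.4],0],
    [0,[-2.6,-19.5,-27.5],0],
    [0,[-2.9,-21.9,-31.6],0],
    [0,[-3.2,-24.3,-35.8],0],
    [0,[-3.5,-26.5,-40],0],
  ],
)

```text
time_s: 13.0
eef_pos: [583.0, -17.6, 147.2]
tool_rot: [-0.955, 0.061, -0.121]
wrist_force: [0.3, -1.7, -3.1]
opening: 0.002
```

Run:
```python
from plan import *
plan(np.arange(th0-.02,th0-.22,-.02),25,.1)
from ov import *
overlay('wrist','pics/w9.png',0,0,640,400,1,th=th0,prop=0)
```

```text
t 13.0 q [-0.475  0.607  1.552  0.604  1.274 -2.184] p [583.  -17.6 147.2] 
y [ 0.076  0.572 -0.817] z [0.105 0.81  0.577] sum 3.433 F [ 0.3 -1.7 -3.1] op 0.002
th,s 0.381 33.3
0.361 [-0.3, -2.2, -4.2]
0.341 [-0.6, -4.2, -8.5]
0.321 [-0.8, -6.2, -12.8]
0.301 [-1.1, -8.1, -17.1]
0.281 [-1.3, -9.8, -21.5]
0.261 [-1.5, -11.5, -25.9]
0.241 [-1.7, -13.1, -30.3]
0.221 [-1.9, -14.6, -34.8]
0.201 [-2.1, -16.0, -39.2]
0.181 [-2.3, -17.3, -43.7]
```

View pics/w9.png

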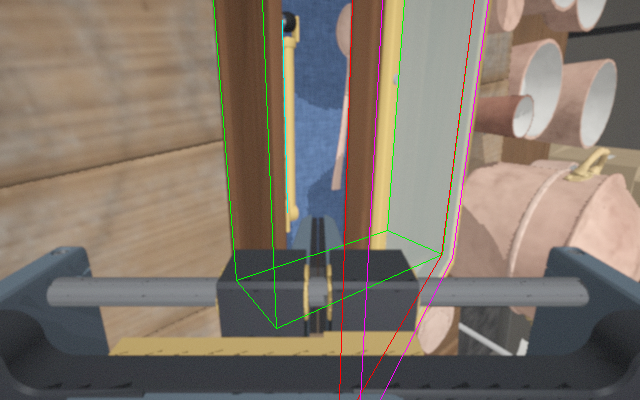

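Request:
arm_command(
  series=[
    [0,[-0.3,-2.2,-4.2],0],
    [0,[-0.6,-4.2,-8.5],0],
    [0,[-0.8,-6.2,-12.8],0],
    [0,[-1.1,-8.1,-17.1],0],
    [0,[-1.3,-9.8,-21.5],0],
    [0,[-1.5,-11.5,-25.9],0],
    [0,[-1.7,-13.1,-30.3],0],
    [0,[-1.9,-14.6,-34.8],0],
    [0,[-2.1,-16,-39.2],0],
    [0,[-2.3,-17.3,-43.7],0],
  ],
)

```text
time_s: 14.3
eef_pos: [580.7, -34.9, 103.4]
tool_rot: [-0.955, 0.061, -0.121]
wrist_force: [0.5, -1.2, -4.0]
opening: 0.006
```

Run:
```python
from plan import *
plan(np.arange(th0-.012,th0-.12,-.012),23,.08)
from ov import *
overlay('wrist','pics/w10.png',0,0,640,400,1,th=th0,prop=0)
```

```text
t 14.3 q [-0.503  0.673  1.57   0.61   1.217 -2.254] p [580.7 -34.9 103.4] 
y [ 0.076  0.572 -0.817] z [0.105 0.81  0.577] sum 3.461 F [ 0.5 -1.2 -4. ] op 0.006
th,s 0.181 27.4
0.169 [-0.1, -0.8, -2.6]
0.157 [-0.2, -1.6, -5.1]
0.145 [-0.3, -2.4, -7.7]
0.133 [-0.4, -3.1, -10.3]
0.121 [-0.5, -3.8, -12.9]
0.109 [-0.6, -4.4, -15.5]
0.097 [-0.7, -5.0, -18.0]
0.085 [-0.7, -5.6, -20.6]
0.073 [-0.8, -6.0, -23.5]
```

View pics/w10.png

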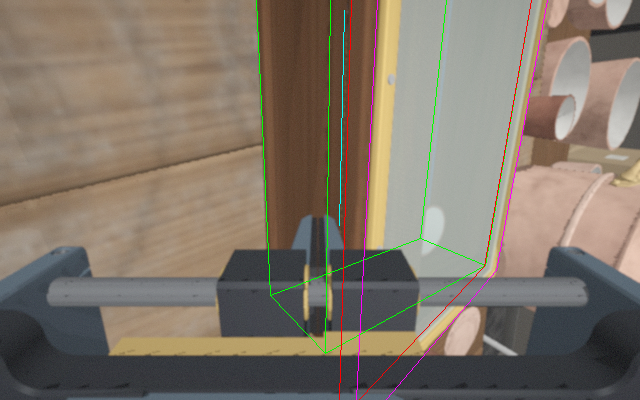

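Request:
arm_command(
  series=[
    [0,[-0.1,-0.8,-2.6],0],
    [0,[-0.2,-1.6,-5.1],0],
    [0,[-0.3,-2.4,-7.7],0],
    [0,[-0.4,-3.1,-10.3],0],
    [0,[-0.5,-3.8,-12.9],0],
    [0,[-0.6,-4.4,-15.5],0],
    [0,[-0.7,-5,-18],0],
    [0,[-0.7,-5.6,-20.6],0],
    [0,[-0.8,-6,-23.5],0],
  ],
)

```text
time_s: 15.48
eef_pos: [579.9, -40.8, 80.1]
tool_rot: [-0.955, 0.061, -0.121]
wrist_force: [0.2, -2.1, -4.3]
opening: 0.005
```

Run:
```python
from plan import *
plan(np.arange(th0-.008,th0-.10,-.008),22,-.02)
from ov import *
overlay('wrist','pics/w11.png',0,0,640,400,1,th=th0,prop=0)
```

```text
t 15.47 q [-0.512  0.709  1.579  0.616  1.185 -2.288] p [579.9 -40.8  80.1] 
y [ 0.076  0.571 -0.817] z [0.105 0.81  0.577] sum 3.473 F [ 0.2 -2.1 -4.3] op 0.005
th,s 0.074 23.0
0.066 [-0.0, -0.2, -1.9]
0.058 [-0.0, -0.4, -3.9]
0.05 [-0.1, -0.5, -5.8]
0.042 [-0.1, -0.7, -7.8]
0.034 [-0.1, -0.8, -9.7]
0.026 [-0.1, -0.9, -11.7]
0.018 [-0.1, -1.0, -13.7]
0.01 [-0.1, -1.1, -15.6]
0.002 [-0.1, -1.1, -17.6]
-0.006 [-0.2, -1.2, -19.5]
-0.014 [-0.2, -1.2, -21.5]
-0.022 [-0.2, -1.2, -23.4]
```

View pics/w11.png

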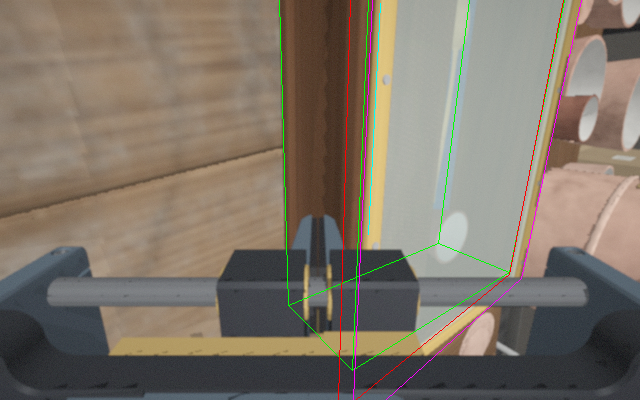

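Request:
arm_command(
  series=[
    [0,[0,-0.2,-2],0],
    [0,[0,-0.4,-4],0],
    [0,[0,-0.5,-6],0],
    [0,[0,-0.7,-8],0],
    [0,[0,-0.8,-10],0],
    [0,[0,-0.9,-12],0],
  ],
)

```text
time_s: 16.27
eef_pos: [580.1, -41.5, 68.4]
tool_rot: [-0.954, 0.061, -0.121]
wrist_force: [-0.2, -0.2, 0.6]
opening: 0.007
```

Request:
arm_command(
  series=[
    [0,[0,0,-1.5],0],
    [0,[0,-0.1,-3],0],
  ],
)

```text
time_s: 16.52
eef_pos: [580.0, -41.7, 65.3]
tool_rot: [-0.955, 0.061, -0.121]
wrist_force: [-0.4, -0.4, 0.3]
opening: 0.005
```

Request:
arm_command(
  series=[
    [0,[0,0,-1.5],0],
    [0,[0,-0.1,-3],0],
  ],
)

```text
time_s: 16.77
eef_pos: [579.9, -41.9, 62.2]
tool_rot: [-0.955, 0.061, -0.121]
wrist_force: [0.7, -0.6, -1.2]
opening: 0.002
```

Request:
arm_command(
  series=[
    [0,[0,0,-1.5],0],
    [0,[0,-0.1,-3],0],
  ],
)

```text
time_s: 17.02
eef_pos: [579.9, -42.0, 59.1]
tool_rot: [-0.955, 0.061, -0.121]
wrist_force: [-1.0, 0.4, 0.6]
opening: 0.006
```

Run:
```python
from plan import *
from ov import *
overlay('wrist','pics/w12.png',0,0,640,400,1,th=0,prop=0)
```

```text
t 17.02 q [-0.514  0.741  1.587  0.626  1.154 -2.314] p [579.9 -42.   59.1] 
y [ 0.076  0.572 -0.817] z [0.105 0.81  0.577] sum 3.481 F [-1.   0.4  0.6] op 0.006
th,s -0.012 22.2
```

View pics/w12.png

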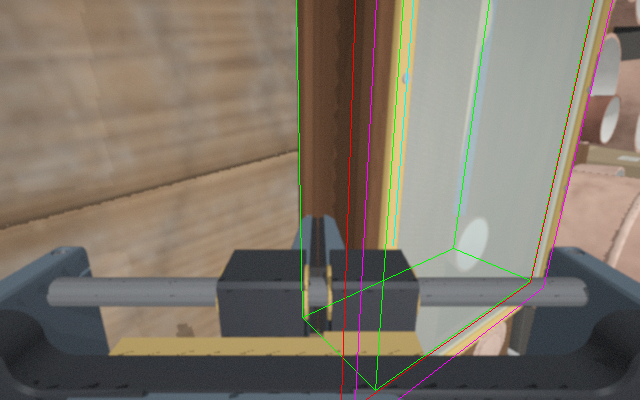

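Request:
arm_command(
  series=[
    [0,[-1,-8,-2],0],
    [0,[-3,-25,-2],0],
    [0,[-6,-48,0],0],
    [0,[-10,-76,4],0],
    [0,[-14,-105,20],0],
    [0,[-18,-140,60],0],
    [0,[-20,-170,110],0],
    [0,[-20,-200,160],0],
    [0,[-20,-230,200],0],
    [0,[-20,-230,200],0],
  ],
)

```text
time_s: 18.32
eef_pos: [560.0, -276.3, 262.0]
tool_rot: [-0.96, 0.058, -0.126]
wrist_force: [0.2, 0.4, -0.4]
opening: 0.006
```

Run:
```python
from ov import *
from h import st
st()
overlay('wrist','pics/w13.png',100,0,400,300,2,th=0,prop=0)
overlay('top','pics/t13.png',225,130,130,150,4,th=0,prop=0)
overlay('scene','pics/s13.png',240,120,140,130,5,th=0,prop=0)
```

```text
t 18.32 q [-0.815  0.636  1.117  0.476  1.774 -2.248] p [ 560.  -276.3  262. ] 
y [ 0.081  0.567 -0.82 ] z [0.106 0.813 0.573] sum 3.528 F [ 0.2  0.4 -0.4] op 0.006
```

View pics/w13.png

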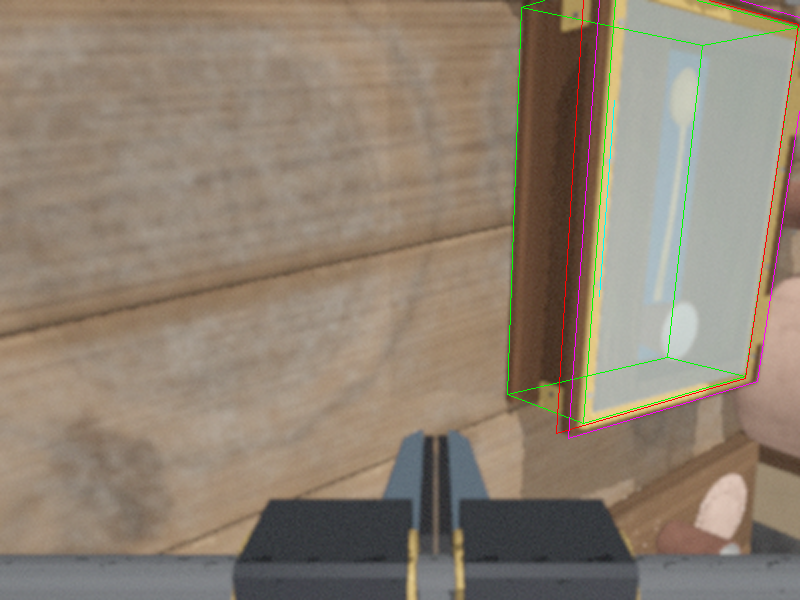

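View pics/t13.png

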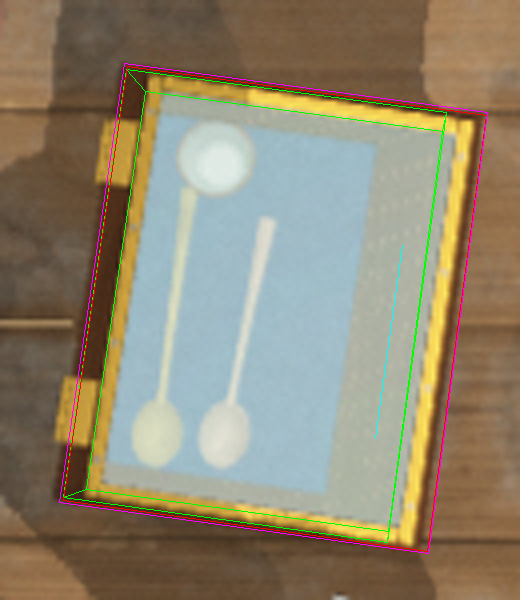

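View pics/s13.png

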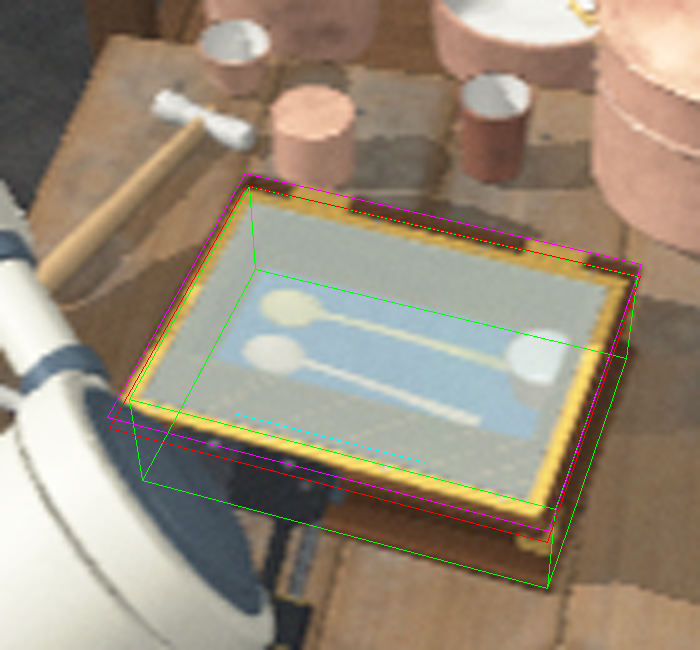

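Run:
```python
import cv2,numpy as np
from plant import *
from geo import *
for n,r,x0,y0,w,h in (('wrist','w13_raw',360,130,90,100),('scene','s13_raw',320,190,50,55)):
    im=cv2.imread(f'pics/{r}.png'); f=8 if n=='scene' else 5
    c=get_calibration(n); out=[]
    for th in (None,0,.03):
        b=cv2.resize(im[y0:y0+h,x0:x0+w],None,fx=f,fy=f,interpolation=cv2.INTER_CUBIC)
        if th is not None:
            for hh,col in ((0,(0,0,255)),(12,(255,0,255))):
                P=[lidpt(253,-152,hh,th),lidpt(253,152,hh,th)]
                p=[tuple(int(v) for v in ((proj(c,S2W(q,pose))-[x0,y0]+.5)*f)) for q in P]; cv2.line(b,p[0],p[1],col,1)
        out.append(b)
    o=cv2.hconcat(out); o=cv2.resize(o,None,fx=800/o.shape[1],fy=800/o.shape[1]); cv2.imwrite(f'pics/chk_{n}.png',o)
```

```text
(no output)
```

View pics/chk_wrist.png

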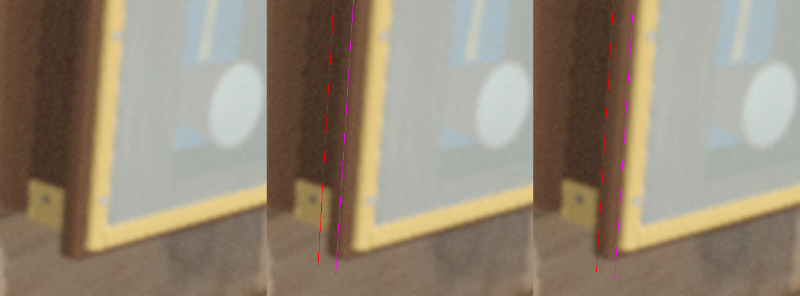

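View pics/chk_scene.png

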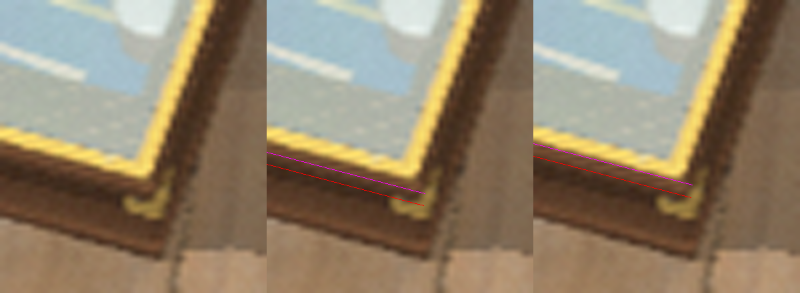

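Run:
```python
import cv2
def crop(n,o,x0,y0,w,h,f):
    im=cv2.imread(n)[y0:y0+h,x0:x0+w]; im=cv2.resize(im,None,fx=f,fy=f,interpolation=cv2.INTER_CUBIC)
    for i in range(0,w,5): cv2.putText(im,str(x0+i),(i*f,8),0,.3,(255,255,255),1); cv2.line(im,(i*f,0),(i*f,6 if i%10 else h*f),(120,120,120),1)
    for j in range(0,h,5): cv2.putText(im,str(y0+j),(0,j*f+4),0,.3,(255,255,255),1); cv2.line(im,(0,j*f),(6 if j%10 else w*f,j*f),(120,120,120),1)
    return im
a=crop('pics/t13_raw.png','',320,145,35,45,11); b=crop('pics/t13_raw.png','',310,240,35,45,11)
cv2.imwrite('pics/q1.png',cv2.hconcat([a,b]))
a=crop('pics/s13_raw.png','',325,195,45,45,8); b=crop('pics/s13_raw.png','',350,165,40,45,8)
cv2.imwrite('pics/q2.png',cv2.hconcat([a,b]))
```

```text
(no output)
```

View pics/q1.png

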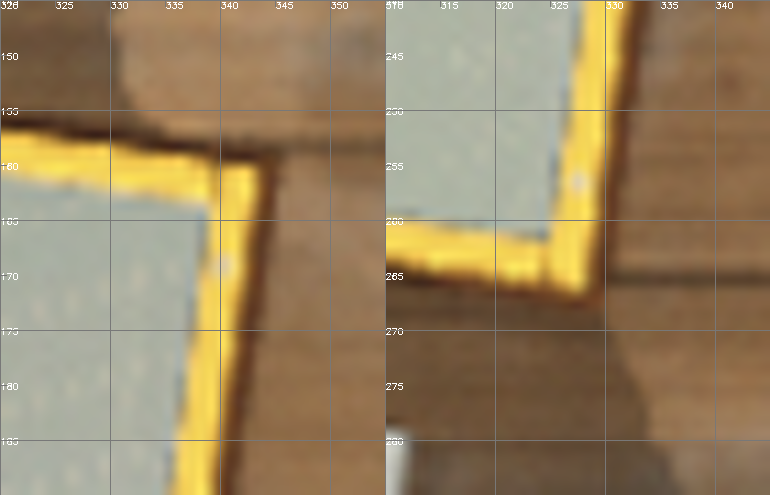

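View pics/q2.png

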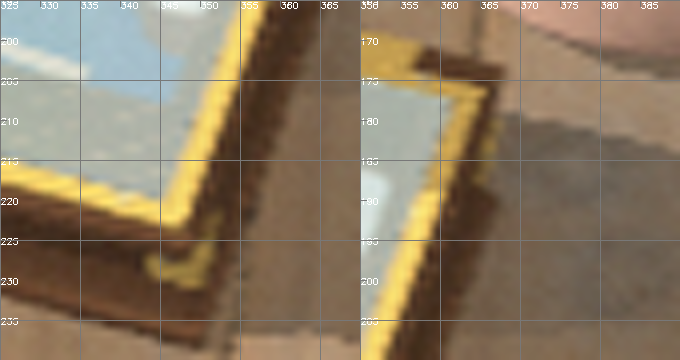

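Run:
```python
from plant import *
from geo import *
cs,ct=get_calibration('scene'),get_calibration('top')
for th in (0,.02,.04):
    print(th,'top',[proj(ct,S2W(lidpt(253,y,12,th),pose)).round(1).tolist() for y in(-152,152)],'scene',[proj(cs,S2W(lidpt(253,-152,h,th),pose)).round(1).tolist() for h in(0,12)],'back',proj(cs,S2W(lidpt(0,-152,12,th),pose)).round(1),'bead',proj(cs,S2W(lidpt(247,-146,17,th),pose)).round(1),proj(cs,S2W(lidpt(247,0,17,th),pose)).round(1))
print('box bottom',[proj(cs,S2W((-112.5,y,0),pose)).round(1).tolist() for y in(-150,0,150)],'R back',proj(cs,S2W((112.5,-150,0),pose)).round(1))
```

```text
0 top [[346.4, 157.6], [331.5, 267.8]] scene [[348.9, 228.1], [349.2, 225.8]] back [367.9 172.5] bead [348.  222.9] [304.7 211.8]
0.02 top [[346.4, 157.3], [331.5, 268.0]] scene [[349.0, 227.1], [349.3, 224.8]] back [367.9 172.4] bead [348.1 221.9] [304.7 210.7]
0.04 top [[346.3, 157.0], [331.4, 268.1]] scene [[349.2, 226.1], [349.4, 223.7]] back [367.9 172.4] bead [348.2 220.8] [304.7 209.6]
box bottom [[349.0, 237.2], [307.6, 226.2], [267.9, 215.7]] R back [364.7 191.2]
```

Run:
```python
from plant import *
from geo import *
from h import st
s,M=st(); c=get_calibration('wrist'); C=-c['R'].T@c['t']; f=200/np.tan(np.radians(c['vfov']/2))
print('cam',C.round(0),'axis',c['R'][2].round(2))
X=S2W((-125,150,88),pose)
for dy in (-.6,-.9,-1.2,-1.5):
    Rz=rot(dy); ray=Rz@c['R'].T@np.array([(320-317)/f,(110-192)/f,1.]); D=150
    Cn=X-ray*D; T=Cn-Rz@(C-s['eef_pos']); print(dy,'TCP',T.round(0),'r',np.hypot(*T[:2]).round(0),'ray',ray.round(2),'cam',Cn.round(0),'shift',(T-s['eef_pos']).round(0))
```

```text
t 18.48 q [-0.811  0.639  1.125  0.476  1.771 -2.249] p [ 559.2 -272.2  258.4] 
y [ 0.076  0.572 -0.817] z [0.107 0.81  0.577] sum 3.535 F [ 0.  -0.4 -0.4] op 0.005
cam [ 466. -358.  397.] axis [ 0.36  0.51 -0.78]
-0.6 TCP [445. -47.  74.] r 448.0 ray [ 0.44  0.42 -0.84] cam [320. -65. 213.] shift [-114.  225. -184.]
-0.9 TCP [429. -63.  74.] r 434.0 ray [ 0.54  0.27 -0.84] cam [304. -43. 213.] shift [-130.  209. -184.]
-1.2 TCP [410. -73.  74.] r 416.0 ray [ 0.6   0.1  -0.84] cam [295. -17. 213.] shift [-150.  199. -184.]
-1.5 TCP [387. -77.  74.] r 395.0 ray [ 0.6  -0.08 -0.84] cam [295.  10. 213.] shift [-172.  195. -184.]
```

Request:
arm_command(
  series=[
    [0,[20,20,-20],0],
    [0,[40,45,-45],0],
    [0,[60,75,-75],0],
    [0,[80,105,-105],0],
    [0,[100,130,-130],0],
    [0,[100,130,-130],0],
    [0,[100,130,-130],0],
  ],
)

```text
time_s: 19.35
eef_pos: [659.4, -141.9, 128.9]
tool_rot: [-0.955, 0.062, -0.12]
wrist_force: [0.3, -0.6, 0.3]
opening: 0.002
```

Run:
```python
from ov import *
from h import st
st()
overlay('wrist','pics/w14.png',240,0,260,290,3,th=0,prop=0)
```

```text
t 19.35 q [-0.58   0.773  1.226  0.55   1.46  -2.173] p [ 659.4 -141.9  128.9] 
y [ 0.075  0.572 -0.817] z [0.106 0.81  0.577] sum 3.458 F [ 0.3 -0.6  0.3] op 0.002
```

View pics/w14.png

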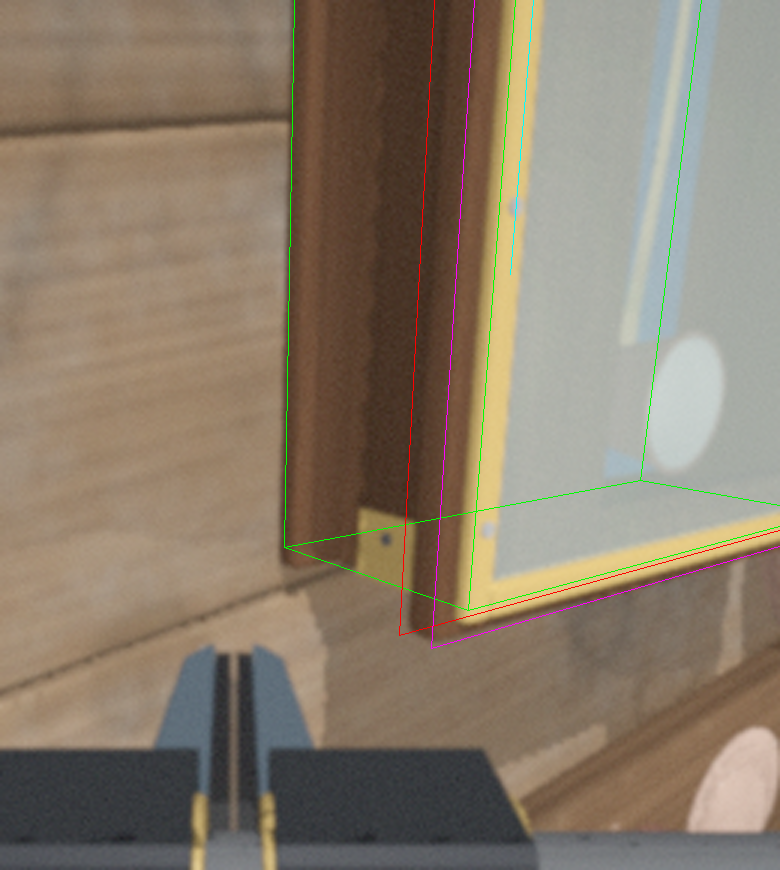

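Run:
```python
import cv2
def crop(n,x0,y0,w,h,f):
    im=cv2.imread(n)[y0:y0+h,x0:x0+w]; im=cv2.resize(im,None,fx=f,fy=f,interpolation=cv2.INTER_CUBIC)
    for i in range(0,w,5): cv2.putText(im,str(x0+i),(i*f,8),0,.3,(255,255,255),1); cv2.line(im,(i*f,0),(i*f,5),(255,255,255),1)
    for j in range(0,h,5): cv2.putText(im,str(y0+j),(0,j*f+4),0,.3,(255,255,255),1); cv2.line(im,(0,j*f),(5,j*f),(255,255,255),1)
    return im
a=crop('pics/w14_raw.png',365,160,40,60,9); b=crop('pics/w13_raw.png',360,180,40,60,9)
cv2.imwrite('pics/q3.png',cv2.hconcat([a,b]))
```

```text
(no output)
```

View pics/q3.png

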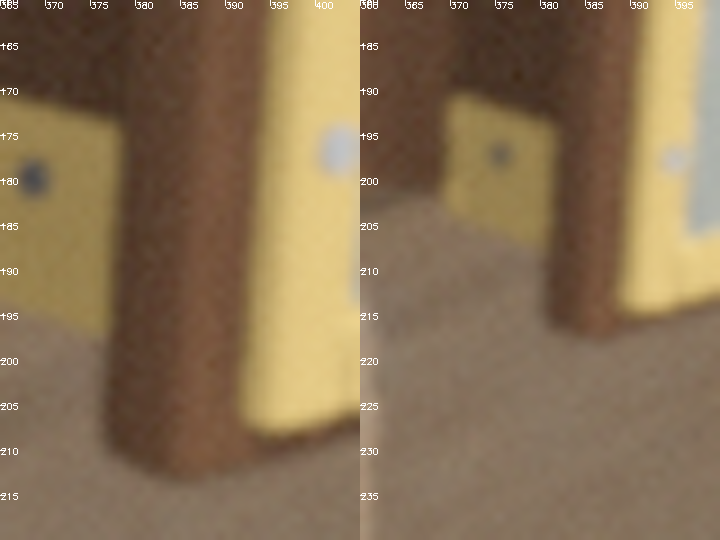

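Run:
```python
from plant import *
from geo import *
from scipy.optimize import least_squares
cs,ct,cw=[get_calibration(n) for n in('scene','top','wrist')]
def tri(obs):
    r=least_squares(lambda X: np.concatenate([(proj(c,X)-uv) for c,uv in obs]),S2W((-140,-152,95),pose)); return r.x,r.fun
B=[(cw,(391.5,207.5)),(ct,(342.8,159.0)),(cs,(347.2,222.8))]
F=[(cw,(385.7,212.7)),(ct,(345.2,158.2))]
for nm,o in (('bead all',B),('bead w+t',B[:2]),('bead w+s',[B[0],B[2]]),('bead t+s',B[1:]),('front w+t',F)):
    X,f=tri(o); print(nm,X.round(1),W2S(X,pose).round(1),f.round(1))
print('exp bead bottom',lidpt(247,-146,12,0),'front',lidpt(253,-152,12,0))
```

```text
bead all [678.1 -48.9 101.4] [-132.7 -146.7  101.4] [ 0.2 -0.3  0.5  0.1  1.   0.5]
bead w+t [679.  -47.7 100.1] [-131.4 -147.5  100.1] [ 0.  -0.1  0.1 -0.2]
bead w+s [675.4 -53.4 105.6] [-137.5 -144.7  105.6] [ 0.1 -0.1  0.1  0.6]
bead t+s [676.6 -47.8 102.4] [-131.7 -145.1  102.4] [ 0.1  0.5  0.7 -0.1]
front w+t [681.4 -54.4  99.9] [-137.7 -150.8   99.9] [ 0.  -0.1  0.1 -0.2]
exp bead bottom [-134.5 -146.   100. ] front [-140.5 -152.   100. ]
```

Request:
arm_command(
  series=[
    [0,[-20,-40,30],0],
    [0,[-40,-80,70],0],
    [0,[-100,-90,110],0],
    [0,[-140,-90,140],0],
    [0,[-140,-90,140],0],
    [0,[-140,-90,140],0],
    [0,[-140,-90,140],0],
    [0,[-140,-90,140],0],
  ],
)

```text
time_s: 20.4
eef_pos: [520.3, -231.7, 268.5]
tool_rot: [-0.954, 0.061, -0.12]
wrist_force: [-0.1, -0.0, -0.7]
opening: 0.006
```

Run:
```python
from ov import *
from h import st
import pickle
st(); c=get_calibration('wrist')
overlay('wrist','pics/w15.png',200,0,260,290,3,th=0,prop=0)
pickle.dump(c,open('c15.pkl','wb'))
X=lidpt(247,-146,12,0); u=proj(c,S2W(X,pose)).astype(int); print(u)
x0,y0=u-[25,30]; im=cv2.imread('pics/w15_raw.png')[y0:y0+60,x0:x0+50]; im=cv2.resize(im,None,fx=9,fy=9,interpolation=cv2.INTER_CUBIC)
for i in range(0,50,5): cv2.putText(im,str(x0+i),(i*9,8),0,.3,(255,255,255),1)
for j in range(0,60,5): cv2.putText(im,str(y0+j),(0,j*9+4),0,.3,(255,255,255),1)
cv2.imwrite('pics/q4.png',im)
```

```text
t 20.4 q [-0.811  0.548  1.273  0.471  1.721 -2.277] p [ 520.3 -231.7  268.5] 
y [ 0.075  0.572 -0.817] z [0.105 0.81  0.577] sum 3.542 F [-0.1 -0.  -0.7] op 0.006
[362 248]
```

View pics/q4.png

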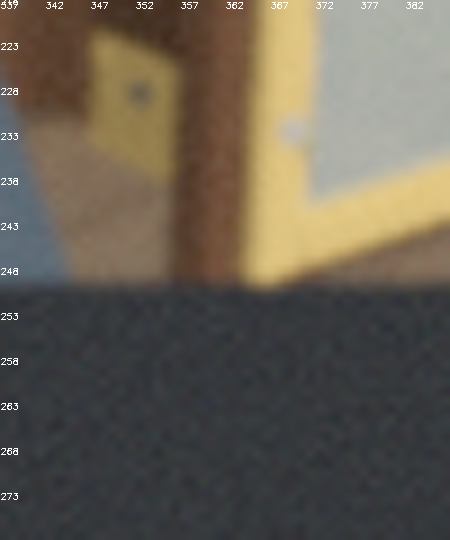

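Run:
```python
from plant import *
from geo import *
import pickle
from scipy.optimize import least_squares
cs,ct=get_calibration('scene'),get_calibration('top'); c15=pickle.load(open('c15.pkl','rb'))
c14=dict(c15); c14['t']=c15['t']-c15['R']@(np.array([659.4,-141.9,128.9])-np.array([520.3,-231.7,268.5]))
print(proj(c14,S2W((-140.5,-152,88),pose)),'overlay showed',240+400/3,635/3)
def tri(obs):
    r=least_squares(lambda X: np.concatenate([(proj(c,X)-uv) for c,uv in obs]),S2W((-140,-152,95),pose)); return r.x,r.fun
o=[(c14,(402.3,176.2)),(c15,(369.1,232.2)),(ct,(339.5,168.6))]
for oo in (o,o[:2],o[1:],[o[0],o[2]]):
    X,f=tri(oo); print(X.round(1),W2S(X,pose).round(1),f.round(1))
```

```text
[372.65491128 211.28071969] overlay showed 373.33333333333337 211.66666666666666
[652.7 -39.1 104.5] [-126.3 -120.2  104.5] [-0.  -0.1  0.1 -0.2  0.3 -0.5]
[652.3 -40.1 105.3] [-127.3 -120.   105.3] [-0. -0.  0.  0.]
[652.5 -39.1 104.5] [-126.3 -120.1  104.5] [ 0.1 -0.3  0.3 -0.5]
[652.7 -38.8 104.2] [-126.  -120.2  104.2] [ 0.  -0.2  0.2 -0.5]
```

Run:
```python
from plant import *
s=observe(); print(s['joint_vel'].round(3),s['wrist_force'].round(1)); print(job_done())
```

```text
[-0.003 -0.003  0.001  0.     0.002 -0.001] [-0.3  0.7 -0.3]
the job is handed in; nothing more can be done
None
```

The showcase lid is shut, the prop is folded along the front wall, and the hand is clear. I handed the job in at about 20.5 s.

**What I did**
- **Tilting the hand:** the moves allow only shifts and a turn about the vertical, and a vertical finger cannot get under the rail. I commanded poses just beyond reach a step at a time. The arm tilted the tool to get closer and kept the tilt, up to about 0.62 rad.
- **Closing:** I slid the shut fingers under the rail and pushed the rod over towards showcase +y. The lid settled onto the finger's back with about 3 N. I then lowered it along its arc at about 0.1–0.16 rad/s and drew the hand away to the front.

**Last checks**
- **Lid on the finger:** the wrist force was 3–5 N during the ride down. It dropped to zero over the last step, about 8 mm sooner than my geometry predicted. I put this down to the tapered fingertip, so the last few millimetres of closing were not watched directly.
- **Lid shut:** a bead screw measured 104–105 mm high, against 105 mm expected when shut. The bead corner measured 100–102 mm from most camera pairs, against 100 mm expected. One pair (wrist and scene) gave 106 mm, and the overlays for a shut lid were a few pixels off, so I trusted the screw measurement more.
- **Rod:** it lay flat along the front wall in the wrist picture taken before the lid closed over it.
- **Goods, cups and caddy:** they look unmoved, judged by eye only.
- **Hand:** wrist force was near zero when I handed in.

**What could count against the run:** during the tilting, joint 3 read 0.219 rad for a moment, against its 0.22 limit. That step also gave a wrist force of about 80 N, under the 120 N limit. I took smaller steps after that.

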